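# Put the rework consumables back in their holders

## Robot

A 6-joint arm with a two-finger parallel gripper is mounted at the origin on a cart in front of the work surface, level with it; the furniture and walls round the work are solid. World frame = base frame: x ahead of the robot, y to its left, z up, the work surface at z = 0. Lengths are in m, angles in degrees, forces in N, time in s.
With the tool pointing down it reaches from about 0.4 to 0.825 m from the base axis. Payload 7 kg.
Tool frame: the origin (TCP) lies at the very end of the fingers, on their centre line; the grasp point (between the pads) lies 19 mm behind it; x points along the fingers, z is the direction in which the jaws open and shut, and the axes are right-handed (so a half turn about x gives the same grasp; the last joint's range is limited). The gripper opens to 88 mm and grips with 3 to 60 N. Pads are 19 mm wide; open, the fingers measure 130 mm over their backs; the gripper's body (78 mm by 193 mm) begins 47 mm behind the grasp point.
Start: joints at [-46.805, 20.546, 0.682, 0, -70.136, -16.507], TCP at [0.303, -0.603, 0.227] pointing down, gripper open.
Joint ranges: [-176.03, 176.03], [-82.01, 121.73], [-58.28, 71.71], [-173.87, 95.51], [-174.79, -0.11], [-173.66, 173.66]. Speed limits (degrees/s): [136.94, 136.94, 172.46, 180, 180, 180].

## Interface

Orientations are given as [roll, pitch, yaw] about the fixed x, y, z axes, in that order (R = Rz(yaw) Ry(pitch) Rx(roll)).
In Python, from plant import * gives the robot as it stands.
- The arm moves only by the tool arm_command, never from a script. Its argument "commands" is one flat list of numbers, 5 for each row, row after row: the shift along the tool's x, y, z in mm, then the turn about the tool's x in degrees, then the opening in per cent of the stroke, from 0 (shut) to 100 (fully open). A call has 1 to 5 rows; each row shifts and turns the pose as measured when the row begins, along the tool's axes as they then stand; what a row does not reach is not made up. A row lasts 1/8 s, in which the tool goes at most 62.5 mm and 10.7 degrees, less where a joint would pass 70% of its speed; a pose out of reach is approached as far as the arm can. A call is refused whole if a number of a shift passes 62.5 or a number of a turn 10.7, either way. A call with a gripper value outside its range is refused whole. The fingers move at their own pace and stop on an object; the grip force is fixed at half the most. Time passes only in rows, so rows that do not move let the fingers close. It gives the time, the measured TCP pose, the force and the opening at its end, in the units of the state.
- get_obs(): the state, without advancing time (a new reading comes with each control period).
- snapshot(name): name is "scene" or "top"; returns a dict with "frame" (384x512x3 uint8, blue, green, red), "fov_y" (degrees; the focal length in pixels is half the picture's height over the tangent of half this angle, whatever the lens; pixels are square), "cx", "cy" (the principal point, pixels), "world_to_cam" (4x4, takes a point from world to camera coordinates). Camera axes: x right, y up, looking along -z (the intrinsics and any distortion apply to the point x, -y, -z); pixel columns grow to the right and rows downward; lengths in m; the calibration is good to about 2 mm. A picture is of the moment at which its call begins. There is no depth.
- close_job(): hands the job in, once; it reports no verdict.
The state is a dict: "clock": time; "joint_pos": joint angles; "qvel": joint speeds; "tau": joint torques, N m; "tool_pos": TCP position; "orientation": TCP orientation; "force": force on the tool from outside, world axes, zero at the start; "moment": the same for the moment, N m; "opening": finger opening in m.
Only numpy, scipy, OpenCV 4.12 (cv2) and the standard library are available. Lean on these libraries where they do the work, as an engineer would, in place of code of your own. Each camera call takes 0.05 s, during which the arm holds its last target. There are 200 camera calls.

## Task

The rework job is finished: put the five consumables away. Lay the green syringe in the rack's green channel and the white one in the white channel, each centred across both saddles, stand each tin in the well of the tin holder that fits it (white in the large, grey in the small), and lay the copper braid reel flat in the wooden tray, everything properly seated. Leave the circuit board and the side cutter where they lie.

Things in the scene. Friction and masses are not known exactly. Their poses are not given: they have to be found in the camera images.
- green_syringe: bright green syringe with a blue plunger (flux), lying on the blue mat (top 6 mm above the desk), 116 mm long along its y, 29 mm over the finger flange. Grip the barrel at the middle: 16 mm wide, 17 mm high, from 41 mm on the -y side to 54 mm on the +y side of the origin. Origin: middle of its length, on the underside; x across, z up. Either end may point either way in the rack.
- white_syringe: white syringe with a blue plunger (solder paste), lying on the blue mat (top 6 mm above the desk), 116 mm long along its y, 29 mm over the finger flange. Grip the barrel at the middle: 16 mm wide, 17 mm high, from 41 mm on the -y side to 54 mm on the +y side of the origin. Origin: middle of its length, on the underside; x across, z up. Either end may point either way in the rack.
- white_tin: larger of two flat round tins: white body and label, 44 mm across, 17 mm high, lid firmly on, standing on the blue mat (top 6 mm above the desk); origin at the centre of its underside, z up. Any yaw.
- grey_tin: smaller of two flat round tins: grey body and rim round a white label, 36 mm across, 16 mm high, lid firmly on, standing on the blue mat (top 6 mm above the desk); origin at the centre of its underside, z up. Any yaw.
- copper_reel: small reel with pale grey flanges, a round hole in the middle and copper-orange braid between the flanges, lying flat on the white desk beside the mat, 36 mm across the flanges, 12 mm high. Origin on the underside, z up; the centre of the flanges is 2 mm from the origin on the -x side. Any yaw.
- syringe_rack: fixed grey rack on the desk, 100 (x) x 116 mm (y); origin: centre of its underside, z up. Channels along x: centre line y = +28 mm (green strip) and y = -28 mm (white strip). A syringe lies across two 5 mm saddles at x = +-25 mm; notch floors 12 mm above the desk, 20 mm wide, flaring at 45 degrees to 36 mm at the saddle tops (20 mm high). Seated syringe origin: (0, +-28, 12) mm.
- tin_holder: fixed blue holder with black well floors on the desk, 72 (x) x 138 mm (y), round ends; origin: centre of its underside, z up. Two round wells, floors 5 mm above the desk: large one (white tin) at y = +33 mm, floor 52 mm across; small one (grey tin) at y = -33 mm, floor 42 mm across. Each has a rim that flares out 5 mm in radius to its top, 11 mm above the desk.
- reel_tray: fixed low square tray of pale wood with a cork floor on the white desk, 92 x 92 mm outside, 84 x 84 mm inside, floor 4 to 5 mm and rim 8 mm above the desk; origin at the centre of its underside (desk, z = 0), z up.
- green_board: loose green circuit board, 62 x 100 mm, lying flat on the desk beside the mat; origin at the centre of its underside. Not to be moved.
- cutter: loose side cutter with blue grips, 44 x 132 mm and 11 mm high, lying on the desk; origin about its middle, on the underside. Not to be moved.

How it is judged:
By the outcome, as a careful person would: the job done as asked, in the order asked, and still so for the second after the job is handed in, with the robot touching nothing.
It also fails if it takes over 112 s, if anything falls off the work surface, if the arm or the gripper's body presses on something with over 40 N, if the wrist force passes 120 N, or if a joint passes its speed limit or range.

## Working session

There is one attempt and no reset: what is moved stays moved. The work goes in short steps, Python scripts to look and compute and a tool call to move; the robot and the scene stay as the last step left them, time stands still between calls to the robot, and variables do not carry over. Pictures are saved under pics/ and viewed, about 12 in all and at most 16, crops included, and the job is handed in when it is done.

Besides the shell and the picture viewer there is one more tool, called after "Emit:" as name(argument=value, ...) on one line, values as JSON. arm_command: Moves the arm, as the interface text tells. Its arguments: {"type":"object","properties":{"commands":{"type":"array"}},"required":["commands"]}

```bash
mkdir -p pics; ls; python3 - <<'E'
from plant import *
import cv2
print(get_obs())
for n in("scene","top"):
    s=snapshot(n); cv2.imwrite(f"pics/{n}0.png",cv2.resize(s["frame"],None,fx=1.56,fy=1.56,interpolation=cv2.INTER_CUBIC)); cv2.imwrite(f"raw_{n}.png",s["frame"])
    print(n,{k:v for k,v in s.items() if k!="frame"})
E
```

```text
pics
{'clock': 0.0, 'joint_pos': array([-4.68040768e+01,  2.05913842e+01,  6.34537100e-01, -2.05500595e-02,
       -7.01351427e+01, -1.65052881e+01]), 'qvel': array([ 0.0372468 ,  0.09612956,  0.02469893,  0.05332761, -0.00352009,
       -0.02185826]), 'tau': array([-1.86363519e-03, -5.82711160e+01,  2.93043995e+01,  6.99663609e+00,
        7.02067206e-03, -1.62235733e-04]), 'tool_pos': array([ 0.30293984, -0.60266433,  0.2256277 ]), 'orientation': array([  4.64674645,  89.90600291, 121.330383  ]), 'force': array([-0.41995492,  0.70429491, -0.75935662]), 'moment': array([-0.02013255, -0.00892448, -0.01925211]), 'opening': 0.08794035429763655}
scene {'fov_y': 43.211051108936914, 'cx': 257.20771264373934, 'cy': 193.51528400218075, 'world_to_cam': array([[-0.90508165, -0.42521045, -0.00482445,  0.51640026],
       [ 0.32208715, -0.69289786,  0.64509877, -0.22842285],
       [-0.27764559,  0.58231317,  0.76408396, -1.14346931],
       [ 0.        ,  0.        ,  0.        ,  1.        ]])}
top {'fov_y': 42.00072451641931, 'cx': 259.97841731215277, 'cy': 189.75887603102086, 'world_to_cam': array([[ 2.08167896e-02, -9.99783185e-01, -4.93812109e-04,
        -1.73509891e-02],
       [ 9.95915607e-01,  2.06928531e-02,  8.78857772e-02,
        -5.70209265e-01],
       [-8.78565038e-02, -2.32129492e-03,  9.96130436e-01,
        -1.01258123e+00],
       [ 0.00000000e+00,  0.00000000e+00,  0.00000000e+00,
         1.00000000e+00]])}
```

View pics/top0.png

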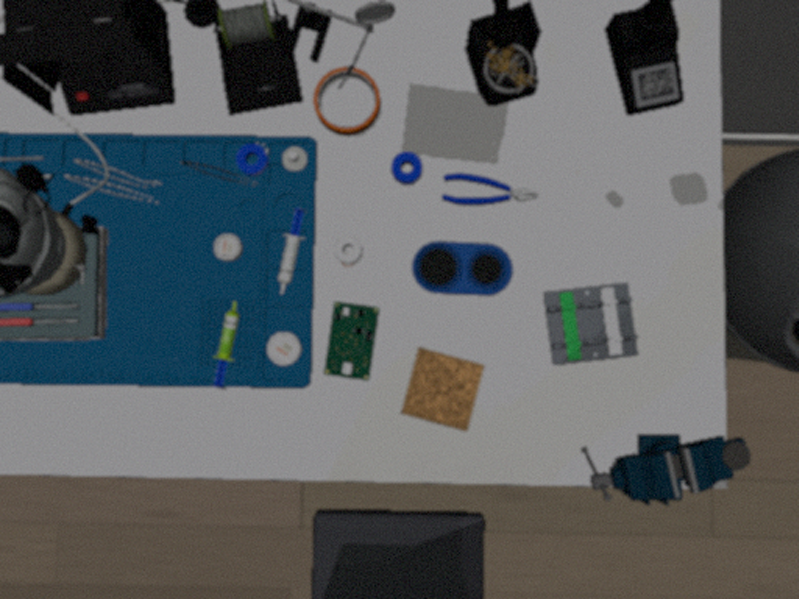

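View pics/scene0.png

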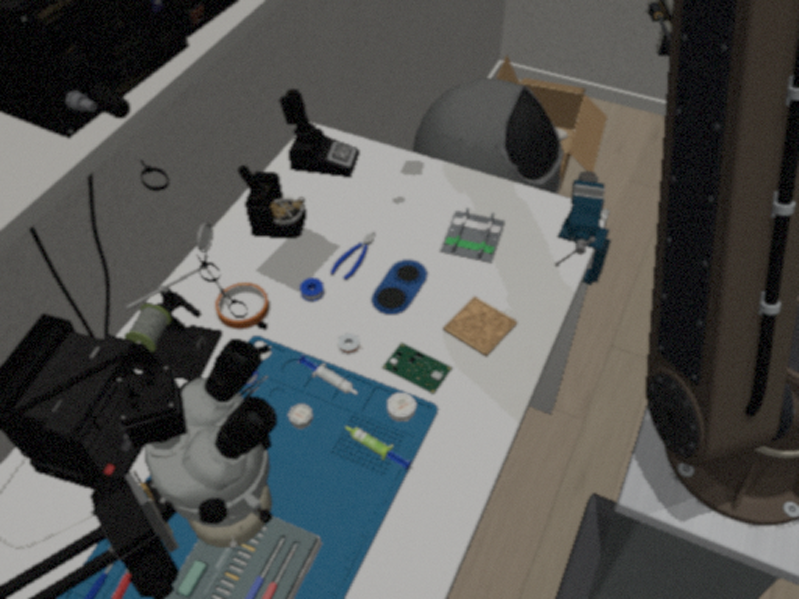

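The top view (799 px wide) shows:
- green syringe (227,340)
- white syringe (291,252)
- white tin (284,348)
- likely grey tin (228,247)
- pale reel (348,250)
- tray (443,388)
- holder (463,268), large well on the left
- rack (590,323), green strip on the left
- cutter (490,190)
- board (352,340)

The small white thing at (295,158) and the blue reels look like decoys. Next I'll measure and look closer.

```bash
cat > h.py <<'E'
from plant import *
import numpy as np, cv2
def cam(s):
    f=192/np.tan(np.radians(s["fov_y"]/2)); return f,s["cx"],s["cy"],s["world_to_cam"]
def proj(s,P):
    f,cx,cy,T=cam(s); P=np.atleast_2d(P); c=P@T[:3,:3].T+T[:3,3]
    return np.c_[cx+f*c[:,0]/-c[:,2], cy+f*c[:,1]/c[:,2]]
def unproj(s,uv,z):
    f,cx,cy,T=cam(s); uv=np.atleast_2d(np.asarray(uv,float))
    d=np.c_[(uv[:,0]-cx)/f,-(uv[:,1]-cy)/f,-np.ones(len(uv))]@T[:3,:3]
    o=-T[:3,:3].T@T[:3,3]; return o+d*((z-o[2])/d[:,2])[:,None]
def avg(name,n=4):
    ss=[snapshot(name) for _ in range(n)]; s=ss[0]; s["frame"]=np.mean([x["frame"] for x in ss],0).astype(np.uint8); return s
E
python3 - <<'E'
from h import *
import pickle
s=avg("top"); t=avg("scene"); pickle.dump((s,t),open("s0.pkl","wb"))
K=1.56
for n,u,z in [("green",(227,340),.015),("white",(291,252),.015),("wtin",(284,348),.023),("gtin",(228,247),.022),("small?",(295,158),.022),("reel",(348,250),.012),("tray",(443,388),.008),("holder",(463,268),.011),("rack",(590,323),.012),("cutter",(490,190),.01),("board",(352,340),0)]:
    p=unproj(s,np.array(u)/K,z)[0]; print(n,p.round(3),"scene px(x1.56)",(proj(t,p)[0]*K).round())
c=cv2.resize(s["frame"][90:250,135:235],None,fx=5,fy=5,interpolation=cv2.INTER_CUBIC)[:,:]
d=cv2.resize(s["frame"][150:280,200:415],None,fx=3.7,fy=3.7,interpolation=cv2.INTER_CUBIC)
cv2.imwrite("pics/c1.png",cv2.resize(cv2.convertScaleAbs(c,alpha=1.4),None,fx=.74,fy=.74)); cv2.imwrite("pics/c2.png",cv2.convertScaleAbs(d,alpha=1.4))
E
```

```text
green [0.507 0.232 0.015] scene px(x1.56) [374. 445.]
white [0.628 0.15  0.015] scene px(x1.56) [329. 377.]
wtin [0.498 0.154 0.023] scene px(x1.56) [401. 405.]
gtin [0.632 0.234 0.022] scene px(x1.56) [301. 414.]
small? [0.755 0.148 0.022] scene px(x1.56) [262. 346.]
reel [0.633 0.074 0.012] scene px(x1.56) [349. 343.]
tray [ 0.449 -0.058  0.008] scene px(x1.56) [480. 324.]
holder [ 0.611 -0.082  0.011] scene px(x1.56) [400. 284.]
rack [ 0.54  -0.254  0.012] scene px(x1.56) [473. 234.]
cutter [ 0.719 -0.118  0.01 ] scene px(x1.56) [356. 253.]
board [0.511 0.066 0.   ] scene px(x1.56) [417. 368.]
```

View pics/c1.png

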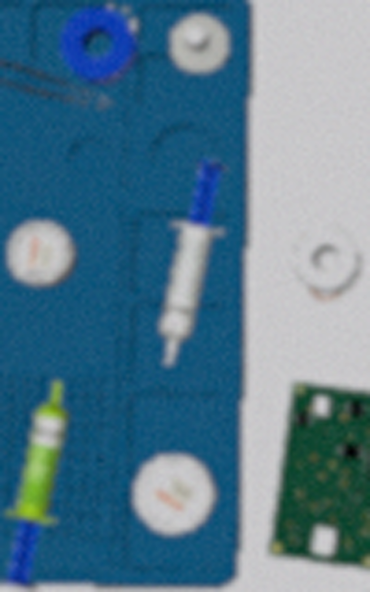

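View pics/c2.png

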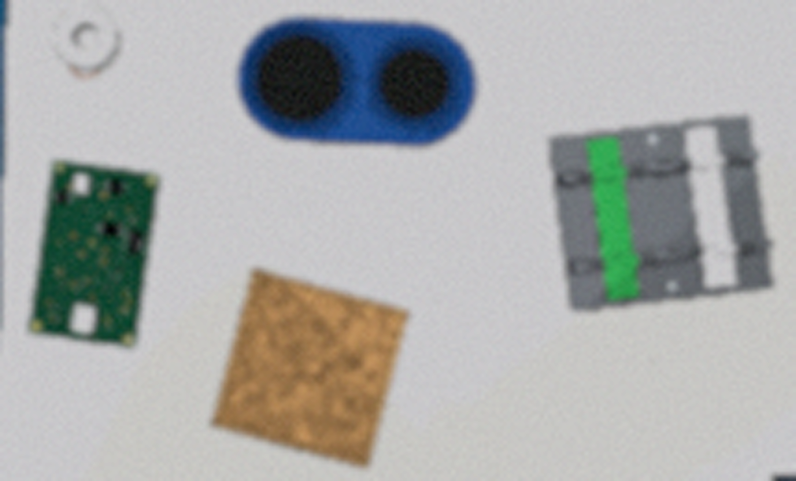

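```bash
cat > m.py <<'E'
from h import *
import pickle
s,t=pickle.load(open("s0.pkl","rb"))
def blobs(fr,roi,fn):
    x0,y0,x1,y1=[int(v) for v in roi]; K=4
    im=cv2.resize(fr[y0:y1,x0:x1],None,fx=K,fy=K,interpolation=cv2.INTER_CUBIC); im=cv2.GaussianBlur(im,(0,0),2)
    m=fn(im.astype(int)).astype(np.uint8)*255
    cs,_=cv2.findContours(m,cv2.RETR_EXTERNAL,cv2.CHAIN_APPROX_NONE); c=max(cs,key=cv2.contourArea)
    return (c[:,0,:].astype(float)+.5)/K-.5+[x0,y0]
def rect(P):
    (c,wh,a)=cv2.minAreaRect((P[:,:2]*1000).astype(np.float32)); return np.round(c,1),np.round(wh,1),round(a,1)
def roi(cx,cy,r,K=1): return (cx-r,cy-r,cx+r,cy+r)
dark=lambda im: im.max(2)<0
sat=lambda im: im.max(2)-im.min(2)
mn=lambda im: im.min(2)
def c1(u,v): return 135+u/3.7,90+v/3.7
def c2(u,v): return 200+u/3.7,150+v/3.7
if __name__=="__main__":
    fr=s["frame"]
    W=lambda th: (lambda im: im[:,:,2]>th)
    for n,(u,v),r,z in [("wtin",c1(173,494),16,.023),("gtin",c1(41,253),14,.022)]:
        c=blobs(fr,roi(u,v,r),W(95)); P=unproj(s,c,z); (x,y),rr=cv2.minEnclosingCircle((P[:,:2]*1e3).astype(np.float32)); print(n,P.mean(0).round(4)*1e3,rect(P),round(x,1),round(y,1),round(rr,1))
    u,v=c2(85,40); print("reel bg",fr[int(v)-12,int(u)],"flange",fr[int(v),int(u)+6],"hole",fr[int(v),int(u)])
    for n,a,b in [("gsyr tip/end",(57,380),(18,583)),("wsyr",(169,366),(210,159)),("gflange",(10,513),(57,520)),("wflange",(170,224),(223,233))]:
        P=unproj(s,[c1(*a),c1(*b)],.0145); d=P[0]-P[1]; print(n,(P.mean(0)*1e3).round(1),"len",(np.hypot(*d[:2])*1e3).round(1),"ang",np.degrees(np.arctan2(d[1],d[0])).round(1))
    c=blobs(fr,roi(*c1(35,480),32),lambda im:(im[:,:,1]-im[:,:,0]>40)&(im[:,:,2]>60)); print("green",rect(unproj(s,c,.0145)))
    c=blobs(fr,roi(*c2(613,220),26),lambda im:(im[:,:,1]-im[:,:,2]>40)); 
    for z in(.003,.012): print("strip",z,rect(unproj(s,c,z)))
    c=blobs(t["frame"],roi(473/1.56,243/1.56,24),lambda im:(im[:,:,1]-im[:,:,2]>40)); 
    for z in(.003,.012): print("strip scene",z,rect(unproj(t,c,z)))
    c=blobs(fr,roi(*c2(310,366),32),lambda im:(im[:,:,2]-im[:,:,0]>30)); print("tray",rect(unproj(s,c,.005)),rect(unproj(s,c,.008)))
    c=blobs(t["frame"],roi(480/1.56,325/1.56,32),lambda im:(im[:,:,2]-im[:,:,0]>30)); print("tray scene",rect(unproj(t,c,.005)))
    c=blobs(fr,roi(*c2(357,82),38),lambda im:(im[:,:,2]<75)); print("holder",rect(unproj(s,c,.011)))
    c=blobs(t["frame"],roi(400/1.56,287/1.56,30),lambda im:(im[:,:,2]<60)); print("holder scene",rect(unproj(t,c,.008)))
    for n,(u,v),r in [("Lwell",(300,77),14),("Swell",(415,84),12)]:
        c=blobs(fr,roi(*c2(u,v),r),lambda im:(im[:,:,0]<70)); print(n,rect(unproj(s,c,.005)))
    R=[(549,138),(748,117),(772,287),(573,310)]
    P=unproj(s,[c2(*p) for p in R],.005); print("rack",(P.mean(0)*1e3).round(1),rect(P))
    P=unproj(s,[c2(*p) for p in[(687,128),(716,125),(737,286),(707,289)]],.005); print("wstrip",rect(P))
    P=unproj(s,[c1(326,260)],.012); print("reel",P)
E
python3 m.py
```

```text
wtin [498.4 155.4  23. ] (array([498.1, 155.3]), array([43.3, 44. ]), 1.2) 498.4 155.5 22.4
gtin [632.6 236.2  22. ] (array([632.7, 235.7]), array([33.8, 34.7]), 1.2) 632.4 236.0 18.1
reel bg [143 142 143] flange [146 145 144] hole [140 139 139]
gsyr tip/end [503.1 232.6  14.5] len 115.9 ang -8.6
wsyr [629.4 151.1  14.5] len 120.9 ang 170.8
gflange [483.1 234.1  14.5] len 26.8 ang 82.8
wflange [648.7 147.8  14.5] len 30.7 ang 81.5
green (array([503.3, 234.2]), array([16.3, 41. ]), 82.5)
strip 0.003 (array([ 537.5, -229.1]), array([92.1, 20.4]), 7.9)
strip 0.012 (array([ 537. , -227.2]), array([91.3, 20.3]), 7.9)
strip scene 0.003 (array([ 539.4, -235.6]), array([91.1, 24.4]), 7.7)
strip scene 0.012 (array([ 536.6, -227.1]), array([90.3, 24.2]), 7.7)
tray (array([448.9, -57.1]), array([90.7, 90. ]), 75.9) (array([449. , -56.9]), array([90.5, 89.8]), 75.9)
tray scene (array([449.9, -59.8]), array([93.5, 91.1]), 75.8)
holder (array([611.6, -80.5]), array([133.1,  69.5]), 88.6)
holder scene (array([611.9, -79.1]), array([130.2,  64.6]), 88.0)
Lwell (array([614.5, -47.1]), array([55.6, 56.8]), 1.2)
Swell (array([ 612.3, -113.9]), array([45.4, 45.1]), 1.2)
rack [ 539.9 -256.1    5. ] (array([ 540.2, -255.8]), array([ 98.7, 114.8]), 7.7)
wstrip (array([ 543.9, -285.3]), array([92.4, 17.2]), 7.0)
reel [[0.63249372 0.07369663 0.012     ]]
```

```bash
cat > plan.py <<'E'
# usage: plan.py opening x,y,z,psi[,step] ...   (mm, deg; psi = world angle of the jaw axis, mod 180)
import sys
from h import *
from scipy.spatial.transform import Rotation as Ro
o=get_obs(); p=o["tool_pos"]*1e3; R=Ro.from_euler("xyz",o["orientation"],degrees=True)
z=R.as_matrix()[:,2]; psi=np.degrees(np.arctan2(z[1],z[0]))
print("t",round(o["clock"],2),"p",p.round(1),"psi",psi.round(1),"xaxis",R.as_matrix()[:,0].round(3),"open",round(o["opening"]*1e3,1),"F",o["force"].round(1),"j6",o["joint_pos"][5].round(0))
op=float(sys.argv[1]); rows=[]
for a in sys.argv[2:]:
    v=[float(q) for q in a.split(",")]; step=v[4] if len(v)>4 else 55
    g=np.array(v[:3]); dpsi=(v[3]-psi+90)%180-90
    n=max(1,int(np.ceil(max(np.abs(g-p).max()/step,np.linalg.norm(g-p)/step,abs(dpsi)/10))))
    for i in range(n):
        M=R.as_matrix(); d=M.T@((g-p)/(n-i)); tr=-dpsi/n
        d=d.round(0 if np.abs(d).max()>20 else 1); tr=round(tr,1)
        rows.append([*d,tr,op]); p=p+M@d; R=R*Ro.from_rotvec([np.radians(tr),0,0]); psi-=tr
for i in range(0,len(rows),5): print([float(x)+0. for r in rows[i:i+5] for x in r])
E
python3 plan.py 60 550,-250,230,82 503.2,233.5,120,82
```

```text
t 0.5 p [ 303.1 -603.   226.5] psi 116.7 xaxis [-0.  0. -1.] open 87.5 F [ 0.4 -0.6 -0.7] j6 -17.0
[0.0, -47.0, 26.0, 4.3, 60.0, 0.0, -45.0, 29.0, 4.3, 60.0, -1.0, -43.0, 32.0, 4.3, 60.0, 0.0, -41.0, 36.0, 4.3, 60.0, -1.0, -38.0, 38.0, 4.3, 60.0]
[0.0, -35.0, 41.0, 4.3, 60.0, -1.0, -31.0, 44.0, 4.3, 60.0, 0.0, -28.0, 46.0, 4.3, 60.0, 11.0, 11.0, 47.0, 0.0, 60.0, 11.0, 11.0, 47.0, 0.0, 60.0]
[11.0, 11.0, 47.0, 0.0, 60.0, 11.0, 11.0, 47.0, 0.0, 60.0, 11.0, 11.0, 47.0, 0.0, 60.0, 11.0, 11.0, 48.0, 0.0, 60.0, 11.0, 11.0, 47.0, 0.0, 60.0]
[11.0, 11.0, 48.0, 0.0, 60.0, 11.0, 11.0, 47.0, 0.0, 60.0, 11.0, 12.0, 48.0, 0.0, 60.0]
```

Emit:
arm_command(commands=[0,-47,26,4.3,40,0,-45,29,4.3,40,-1,-43,32,4.3,40,0,-41,36,4.3,40,-1,-38,38,4.3,40])

```text
clock: 1.12
tool_pos: [0.4605, -0.3803, 0.2279]
orientation: [155.6, 90.0, -110.2]
force: [0.4, -0.6, -0.3]
opening: 0.0432
```

Emit:
arm_command(commands=[0,-35,41,4.3,40,-1,-31,44,4.3,40,0,-28,46,4.3,40,11,11,47,0,40,11,11,47,0,40])

```text
clock: 1.75
tool_pos: [0.5541, -0.1452, 0.2078]
orientation: [-101.2, 89.8, -20.4]
force: [0.4, -0.0, 0.1]
opening: 0.0352
```

Emit:
arm_command(commands=[11,11,47,0,40,11,11,47,0,40,11,11,47,0,40,11,11,48,0,40,11,11,47,0,40])

```text
clock: 2.38
tool_pos: [0.5372, 0.1048, 0.1522]
orientation: [-83.7, 89.6, -2.9]
force: [1.3, -1.4, 0.1]
opening: 0.035
```

```bash
python3 plan.py 40 503.2,233.5,100,82 503.2,233.5,50,82,25
```

```text
t 2.38 p [537.2 104.8 152.2] psi 80.8 xaxis [ 0.007 -0.    -1.   ] open 35.0 F [ 1.3 -1.4  0.1] j6 -131.0
[17.0, 18.0, 41.0, -0.4, 40.0, 17.0, 18.0, 40.0, -0.4, 40.0, 18.0, 18.0, 41.0, -0.4, 40.0, 25.0, 0.0, 0.0, 0.0, 40.0, 25.0, 0.0, 0.0, 0.0, 40.0]
```

Emit:
arm_command(commands=[17,18,41,-0.4,40,17,18,40,-0.4,40,18,18,41,-0.4,40,25,0,0,0,40,25,0,0,0,40])

```text
clock: 3.0
tool_pos: [0.503, 0.2434, 0.0496]
orientation: [-65.9, 89.2, 16.5]
force: [-0.2, 0.6, -1.0]
opening: 0.035
```

```bash
python3 - <<'E'
from h import *
s=snapshot("scene"); t=snapshot("top")
u,v=proj(s,[.503,.233,.02])[0].astype(int); a=cv2.resize(s["frame"][v-60:v+60,u-60:u+60],(400,400),interpolation=cv2.INTER_CUBIC)
u,v=proj(t,[.503,.233,.02])[0].astype(int); b=cv2.resize(t["frame"][v-60:v+60,u-60:u+60],(400,400),interpolation=cv2.INTER_CUBIC)
cv2.imwrite("pics/g1.png",cv2.convertScaleAbs(np.hstack([a,b]),alpha=1.4))
E
python3 plan.py 40 503.2,233.5,9,82,20
```

```text
t 3.1 p [501.7 241.7  47.8] psi 82.3 xaxis [ 0.009  0.001 -1.   ] open 35.2 F [-1.3  0.9 -0.2] j6 -144.0
[19.4, -1.1, -4.0, 0.2, 40.0, 19.4, -1.1, -4.0, 0.2, 40.0]
```

View pics/g1.png

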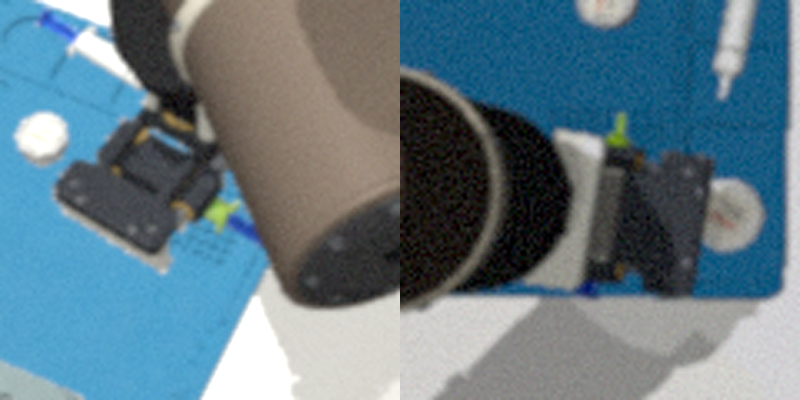

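The pictures show the gripper straddling the green syringe: the nozzle pokes out at (618,130) and the plunger at (588,287) in the right half. Next I correct 8 mm sideways and descend.

Emit:
arm_command(commands=[10,-2,-8,0,40,10,0,0,0,40,8,0,0,0,40])

```text
clock: 3.48
tool_pos: [0.5046, 0.2334, 0.0208]
orientation: [-69.1, 89.3, 13.2]
force: [-1.0, -0.7, -1.0]
opening: 0.0348
```

```bash
python3 plan.py 40 503.2,233.5,9,82,20
```

```text
t 3.48 p [504.6 233.4  20.8] psi 82.3 xaxis [ 0.012  0.003 -1.   ] open 34.8 F [-1.  -0.7 -1. ] j6 -143.0
[11.8, 1.5, -0.1, 0.3, 40.0]
```

Emit:
arm_command(commands=[6,1,0,0.2,40,5.5,0.5,0,0,40,0,0,0,0,0,0,0,0,0,0,0,0,0,0,0])

```text
clock: 4.1
tool_pos: [0.5035, 0.2337, 0.0087]
orientation: [-68.3, 89.3, 13.8]
force: [0.3, 0.0, -0.3]
opening: 0.0166
```

Emit:
arm_command(commands=[0,0,0,0,0,0,0,0,0,0,-10,0,0,0,0,-20,0,0,0,0])

```text
clock: 4.6
tool_pos: [0.5024, 0.233, 0.039]
orientation: [-74.8, 89.4, 7.3]
force: [0.6, -0.7, -1.3]
opening: 0.0168
```

```bash
python3 plan.py 0 520,150,120,82 537,-227.3,90,97.7 537,-227.3,60,97.7,15
```

```text
t 4.6 p [502.4 233.   39. ] psi 82.1 xaxis [ 0.011  0.001 -1.   ] open 16.8 F [ 0.6 -0.7 -1.3] j6 -144.0
[-27.0, -10.0, -27.0, 0.0, 0.0, -27.0, -10.0, -26.0, 0.0, 0.0, -27.0, -10.0, -27.0, 0.0, 0.0, 4.0, -10.0, -53.0, -2.2, 0.0, 4.0, -8.0, -53.0, -2.2, 0.0]
[4.0, -6.0, -54.0, -2.2, 0.0, 4.0, -3.0, -54.0, -2.2, 0.0, 5.0, -1.0, -54.0, -2.2, 0.0, 4.0, 0.0, -54.0, -2.2, 0.0, 5.0, 3.0, -53.0, -2.2, 0.0]
[14.9, 0.1, -0.1, -0.1, 0.0, 14.8, 0.2, -0.1, -0.1, 0.0]
```

Emit:
arm_command(commands=[-27,-10,-27,0,0,-27,-10,-26,0,0,-27,-10,-27,0,0,4,-10,-53,-2.2,0,4,-8,-53,-2.2,0])

```text
clock: 5.22
tool_pos: [0.5289, 0.0413, 0.1207]
orientation: [-72.1, 88.9, 14.9]
force: [1.7, 0.4, -0.2]
opening: 0.0166
```

Emit:
arm_command(commands=[4,-6,-54,-2.2,0,4,-3,-54,-2.2,0,5,-1,-54,-2.2,0,4,0,-54,-2.2,0,5,3,-53,-2.2,0])

```text
clock: 5.85
tool_pos: [0.5449, -0.2361, 0.1026]
orientation: [-86.6, 88.4, 11.9]
force: [0.4, 0.8, 0.6]
opening: 0.0167
```

Emit:
arm_command(commands=[10,0,0,0,0,0,0,0,0,0])

```text
clock: 6.1
tool_pos: [0.5444, -0.2397, 0.0927]
orientation: [-86.8, 88.4, 11.4]
force: [1.0, 0.0, 0.2]
opening: 0.0168
```

```bash
python3 plan.py 0 537,-227.3,60,97.7,15; python3 - <<'E'
from h import *
s=snapshot("scene"); t=snapshot("top")
u,v=proj(s,[.54,-.23,.04])[0].astype(int); a=cv2.resize(s["frame"][v-50:v+50,u-50:u+50],(400,400),interpolation=cv2.INTER_CUBIC)
u,v=proj(t,[.54,-.23,.04])[0].astype(int); b=cv2.resize(t["frame"][v-50:v+50,u-50:u+50],(400,400),interpolation=cv2.INTER_CUBIC)
cv2.imwrite("pics/g2.png",cv2.convertScaleAbs(np.hstack([a,b]),alpha=1.4))
E
```

```text
t 6.1 p [ 544.4 -239.7   92.7] psi 98.2 xaxis [ 0.027  0.005 -1.   ] open 16.8 F [1.  0.  0.2] j6 -76.0
[10.8, 2.1, 4.4, 0.2, 0.0, 10.9, 2.2, 4.4, 0.2, 0.0, 10.8, 2.2, 4.4, 0.2, 0.0]
```

View pics/g2.png

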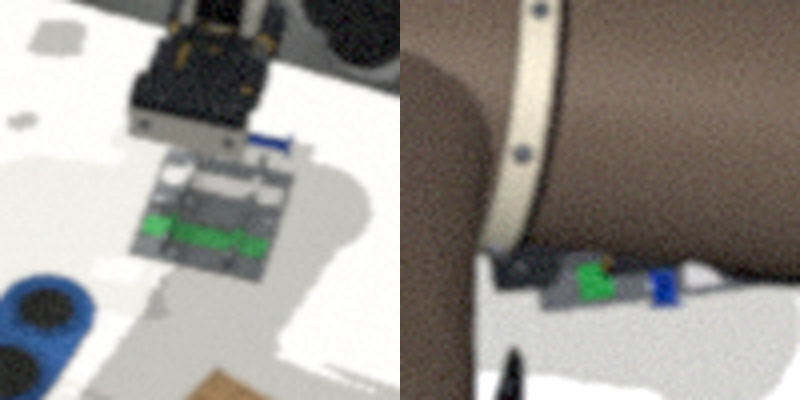

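The left half shows the syringe held over the rack, with the blue plunger end at (270,143) and parallax from its height. I correct and lower.

Emit:
arm_command(commands=[10.8,2,4.4,0.2,0,10.9,2,4.4,0.2,0,10.8,2,4.4,0.2,0,10,0,0,0,0,10,0,0,0,0])

```text
clock: 6.82
tool_pos: [0.5395, -0.2225, 0.0389]
orientation: [-88.5, 88.2, 9.5]
force: [-0.5, -0.6, -0.0]
opening: 0.0167
```

```bash
python3 plan.py 0 537,-227.3,30,97.7,5;python3 plan.py 0 537,-227.3,16,97.7,8
```

```text
t 6.83 p [ 539.5 -222.5   38.9] psi 98.0 xaxis [ 0.03   0.005 -1.   ] open 16.7 F [-0.5 -0.6 -0. ] j6 -78.0
[2.9, 1.1, -1.5, 0.1, 0.0, 3.0, 1.1, -1.5, 0.1, 0.0, 2.9, 1.2, -1.4, 0.1, 0.0]
t 6.83 p [ 539.5 -222.5   38.9] psi 98.0 xaxis [ 0.03   0.005 -1.   ] open 16.7 F [-0.5 -0.6 -0. ] j6 -78.0
[7.6, 1.3, -1.5, 0.1, 0.0, 7.6, 1.2, -1.5, 0.1, 0.0, 7.6, 1.3, -1.4, 0.1, 0.0]
```

Emit:
arm_command(commands=[7.6,1.5,-1.5,0.1,0,7.6,1.3,-1.5,0.1,0,4.5,1,-1.4,0,0])

```text
clock: 7.2
tool_pos: [0.5365, -0.2278, 0.0169]
orientation: [-87.9, 88.3, 9.8]
force: [0.3, -0.5, -0.6]
opening: 0.017
```

```bash
python3 plan.py 0 537,-227.3,15,97.7,5; python3 - <<'E'
from h import *
s=snapshot("scene")
u,v=proj(s,[.54,-.25,.02])[0].astype(int); a=cv2.resize(s["frame"][v-40:v+40,u-50:u+50],(750,600),interpolation=cv2.INTER_CUBIC)
cv2.imwrite("pics/g3.png",cv2.convertScaleAbs(a,alpha=1.2))
E
```

```text
t 7.2 p [ 536.5 -227.8   16.9] psi 97.7 xaxis [ 0.029  0.005 -1.   ] open 17.0 F [ 0.3 -0.5 -0.6] j6 -78.0
[1.9, -0.5, 0.5, 0.0, 0.0]
```

View pics/g3.png

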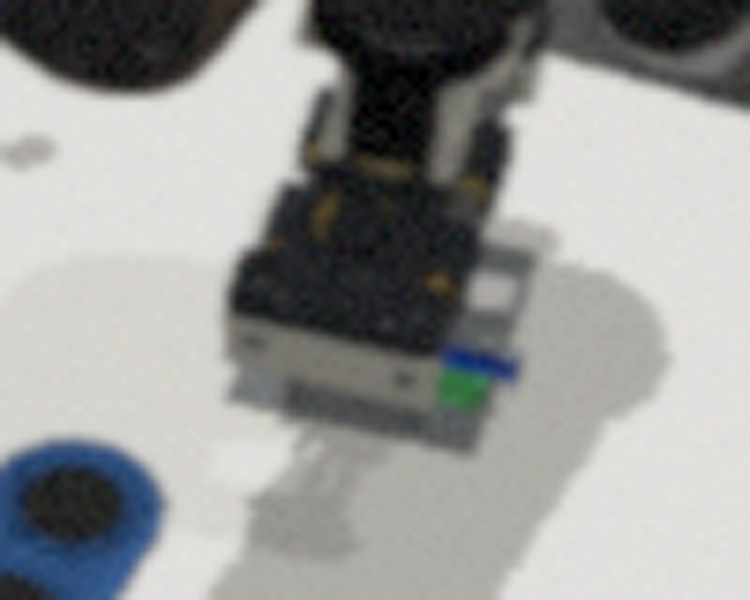

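The plunger end (480,362) lies over the green strip's near end (465,388), in line once its height is allowed for. I lower the last 2 mm, release and lift.

Emit:
arm_command(commands=[2,-0.4,0.4,0,0,0,0,0,0,33,0,0,0,0,33,0,0,0,0,33])

```text
clock: 7.75
tool_pos: [0.5372, -0.2277, 0.0151]
orientation: [-88.4, 88.3, 9.3]
force: [-0.5, 0.6, 0.9]
opening: 0.0288
```

Emit:
arm_command(commands=[-15,0,0,0,33,-30,0,0,0,33,-60,0,0,0,33])

```text
clock: 8.12
tool_pos: [0.5312, -0.2278, 0.1202]
orientation: [-82.0, 88.7, 15.7]
force: [1.6, -0.4, 1.7]
opening: 0.0288
```

```bash
python3 plan.py 33 600,0,120,90,62 628.5,151,100,81,62
```

```text
t 8.12 p [ 531.2 -227.8  120.2] psi 97.7 xaxis [ 0.021  0.006 -1.   ] open 28.8 F [ 1.6 -0.4  1.7] j6 -78.0
[1.0, -25.0, 54.0, 1.9, 33.0, 1.0, -23.0, 55.0, 1.9, 33.0, 0.0, -21.0, 56.0, 1.9, 33.0, 1.0, -19.0, 56.0, 1.9, 33.0, 7.0, -9.0, 50.0, 3.0, 33.0]
[7.0, -7.0, 51.0, 3.0, 33.0, 7.0, -4.0, 51.0, 3.0, 33.0]
```

Emit:
arm_command(commands=[1,-25,54,1.9,33,1,-23,55,1.9,33,0,-21,56,1.9,33,1,-19,56,1.9,33,7,-9,50,3,33])

```text
clock: 8.75
tool_pos: [0.617, 0.054, 0.1286]
orientation: [-77.8, 87.6, 8.7]
force: [0.8, -1.2, -1.2]
opening: 0.0288
```

Emit:
arm_command(commands=[7,-7,51,3,33,7,-4,51,3,33,0,0,0,0,33])

```text
clock: 9.12
tool_pos: [0.6387, 0.1621, 0.1195]
orientation: [-70.5, 87.4, 9.9]
force: [-0.6, -0.0, 0.8]
opening: 0.0291
```

```bash
python3 plan.py 33 629.3,151.1,50,81,20;  python3 plan.py 33 629.3,151.1,30,81,20; python3 - <<'E'
from h import *
s=snapshot("scene"); t=snapshot("top")
u,v=proj(s,[.54,-.25,.02])[0].astype(int); a=cv2.resize(s["frame"][v-35:v+35,u-35:u+35],(400,400),interpolation=cv2.INTER_CUBIC)
u,v=proj(t,[.54,-.25,.02])[0].astype(int); b=cv2.resize(t["frame"][v-35:v+35,u-35:u+35],(400,400),interpolation=cv2.INTER_CUBIC)
cv2.imwrite("pics/g4.png",cv2.convertScaleAbs(np.hstack([a,b]),alpha=1.2))
# rotated axes check: project expected seated ends
c=np.array([.537,-.2273]);a=np.radians(7.7);d=np.array([np.cos(a),np.sin(a)])
for l in(-.058,.058):print("exp end top-crop px",((proj(t,[*(c+l*d),.02])[0]-[u-35,v-35])*400/70+[400,0]).round())
E
```

```text
t 9.12 p [638.7 162.1 119.5] psi 80.5 xaxis [ 0.044  0.008 -0.999] open 29.1 F [-0.6 -0.   0.8] j6 -132.0
[17.2, 2.6, -3.4, -0.1, 33.0, 17.2, 2.6, -3.3, -0.1, 33.0, 17.2, 2.6, -3.3, -0.1, 33.0, 17.3, 2.6, -3.4, -0.1, 33.0]
t 9.12 p [638.7 162.1 119.5] psi 80.5 xaxis [ 0.044  0.008 -0.999] open 29.1 F [-0.6 -0.   0.8] j6 -132.0
[17.8, 2.2, -2.7, -0.1, 33.0, 17.8, 2.3, -2.8, -0.1, 33.0, 17.8, 2.2, -2.7, -0.1, 33.0, 17.7, 2.3, -2.7, -0.1, 33.0, 17.8, 2.3, -2.8, -0.1, 33.0]
exp end top-crop px [560. 372.]
exp end top-crop px [518.  55.]
```

View pics/g4.png

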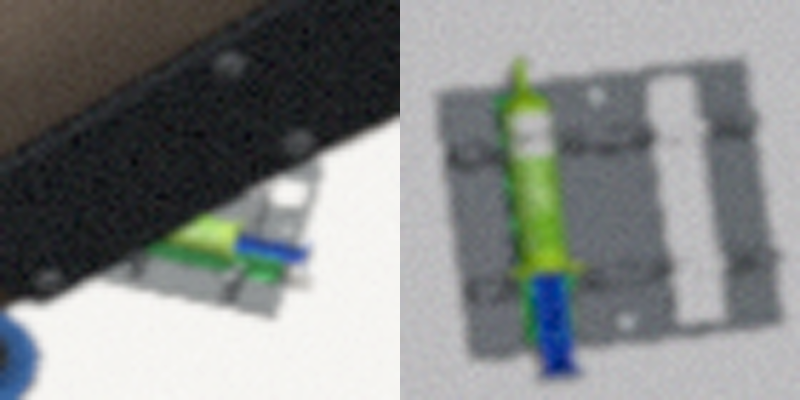

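The green syringe lies centred in its channel: tip (520,58) and end (557,375), against the predicted (518,55) and (560,372). The tool tilt has drifted to 2.5°. A fast lift seemed to reduce it, so I test that before going down slowly.

Emit:
arm_command(commands=[-62,0,0,0,33,-62,0,0,0,33,20,2,-3,0,33,20,2,-3,0,33,20,2,-3,0,33])

```text
clock: 9.85
tool_pos: [0.6278, 0.1442, 0.1924]
orientation: [-68.9, 87.0, 11.3]
force: [-0.1, 0.5, -1.0]
opening: 0.0288
```

```bash
python3 plan.py 33 629.3,151.1,50,81,20
```

```text
t 9.85 p [627.8 144.2 192.4] psi 80.2 xaxis [ 0.051  0.01  -0.999] open 28.8 F [-0.1  0.5 -1. ] j6 -131.0
[17.8, 0.8, 0.6, -0.1, 33.0, 17.8, 0.8, 0.5, -0.1, 33.0, 17.8, 0.8, 0.6, -0.1, 33.0, 17.8, 0.8, 0.5, -0.1, 33.0, 17.8, 0.9, 0.6, -0.1, 33.0]
[17.8, 0.8, 0.6, -0.1, 33.0, 17.8, 0.8, 0.5, -0.1, 33.0, 17.8, 0.9, 0.6, -0.1, 33.0]
```

Emit:
arm_command(commands=[-60,0,0,0,33])

```text
clock: 9.98
tool_pos: [0.6208, 0.1404, 0.2467]
orientation: [-72.3, 87.8, 7.7]
force: [1.8, 0.8, 1.4]
opening: 0.0292
```

Emit:
arm_command(commands=[0,0,0,0,33])

```text
clock: 10.1
tool_pos: [0.6232, 0.1395, 0.2533]
orientation: [-70.1, 87.2, 9.9]
force: [0.9, -0.6, -0.6]
opening: 0.0288
```

Emit:
arm_command(commands=[60,0,0,0,33])

```text
clock: 10.22
tool_pos: [0.6288, 0.1397, 0.1987]
orientation: [-67.5, 86.6, 12.5]
force: [0.8, 0.3, -1.5]
opening: 0.029
```

Emit:
arm_command(commands=[0,0,0,0,33])

```text
clock: 10.35
tool_pos: [0.6261, 0.1374, 0.1955]
orientation: [-68.7, 87.0, 11.2]
force: [0.4, 0.8, -0.1]
opening: 0.0287
```

Emit:
arm_command(commands=[0,60,0,0,33])

```text
clock: 10.48
tool_pos: [0.5698, 0.1473, 0.1941]
orientation: [-69.9, 86.9, 9.9]
force: [-1.6, 0.6, 0.5]
opening: 0.0289
```

Emit:
arm_command(commands=[0,0,0,0,33])

```text
clock: 10.6
tool_pos: [0.5668, 0.1462, 0.196]
orientation: [-70.0, 86.9, 9.8]
force: [0.7, -0.9, 0.6]
opening: 0.0288
```

Emit:
arm_command(commands=[0,-60,0,0,33])

```text
clock: 10.72
tool_pos: [0.625, 0.1359, 0.2035]
orientation: [-69.2, 86.7, 10.8]
force: [2.1, 1.9, 1.5]
opening: 0.0285
```

Emit:
arm_command(commands=[0,0,0,0,33])

```text
clock: 10.85
tool_pos: [0.6285, 0.1351, 0.2056]
orientation: [-69.8, 86.5, 10.1]
force: [-1.0, -0.3, -0.9]
opening: 0.0287
```

Emit:
arm_command(commands=[0,0,0,0,33])

```text
clock: 10.98
tool_pos: [0.6293, 0.1345, 0.2076]
orientation: [-69.6, 86.4, 10.2]
force: [0.1, -0.7, 0.3]
opening: 0.0291
```

Emit:
arm_command(commands=[0,0,0,0,33,0,0,0,0,33,0,0,0,0,33,0,0,0,0,33,0,0,0,0,33])

```text
clock: 11.6
tool_pos: [0.6286, 0.1347, 0.2101]
orientation: [-69.2, 86.3, 10.7]
force: [-0.4, 0.5, -0.4]
opening: 0.0285
```

Emit:
arm_command(commands=[-55,0,0,0,33,-55,0,0,0,33,-55,0,0,0,33,0,0,0,0,33,0,0,0,0,33])

```text
clock: 12.22
tool_pos: [0.617, 0.1326, 0.3779]
orientation: [-70.0, 86.5, 9.9]
force: [-1.2, 0.7, -0.8]
opening: 0.0288
```

Emit:
arm_command(commands=[20,0,0,0,33,20,0,0,0,33,20,0,0,0,33,20,0,0,0,33,20,0,0,0,33])

```text
clock: 12.85
tool_pos: [0.6216, 0.1329, 0.2702]
orientation: [-71.8, 86.8, 8.1]
force: [-0.4, -0.0, 0.8]
opening: 0.0293
```

Emit:
arm_command(commands=[20,0,0,0,33,20,0,0,0,33,20,0,0,0,33,0,0,0,0,33,0,0,0,0,33])

```text
clock: 13.48
tool_pos: [0.6212, 0.1315, 0.2003]
orientation: [-77.6, 87.5, 2.3]
force: [-0.2, -0.4, -0.2]
opening: 0.0289
```

Emit:
arm_command(commands=[0,55,0,0,33,0,55,0,0,33,0,55,0,0,33,0,0,0,0,33,0,0,0,0,33])

```text
clock: 14.1
tool_pos: [0.4569, 0.1619, 0.1958]
orientation: [-74.4, 87.2, 5.6]
force: [0.5, 0.4, -0.7]
opening: 0.0292
```

Emit:
arm_command(commands=[0,-55,0,0,33,0,-55,0,0,33,0,-55,0,0,33,0,0,0,0,33,0,0,0,0,33])

```text
clock: 14.72
tool_pos: [0.6294, 0.131, 0.2043]
orientation: [-73.5, 87.0, 6.4]
force: [0.2, -0.3, -0.4]
opening: 0.0291
```

```bash
python3 plan.py 40 629.3,151.1,60,81,40; python3 plan.py 40 629.3,151.1,30,81,40
```

```text
t 14.72 p [629.4 131.  204.3] psi 79.9 xaxis [ 0.051  0.006 -0.999] open 29.1 F [ 0.2 -0.3 -0.4] j6 -131.0
[36.0, 3.0, 4.0, -0.3, 40.0, 36.0, 3.0, 5.0, -0.3, 40.0, 36.0, 2.0, 4.0, -0.3, 40.0, 36.0, 3.0, 5.0, -0.3, 40.0]
t 14.72 p [629.4 131.  204.3] psi 79.9 xaxis [ 0.051  0.006 -0.999] open 29.1 F [ 0.2 -0.3 -0.4] j6 -131.0
[35.0, 2.0, 3.0, -0.2, 40.0, 35.0, 3.0, 4.0, -0.2, 40.0, 35.0, 2.0, 3.0, -0.2, 40.0, 35.0, 3.0, 4.0, -0.2, 40.0, 34.0, 2.0, 3.0, -0.2, 40.0]
```

Emit:
arm_command(commands=[36,3,4,-0.3,40,36,3,5,-0.3,40,36,2,4,-0.3,40,36,3,5,-0.3,40,15,0,0,0,40])

```text
clock: 15.35
tool_pos: [0.63, 0.1531, 0.0454]
orientation: [-72.5, 86.7, 8.7]
force: [-0.5, 0.7, 1.4]
opening: 0.0352
```

```bash
python3 plan.py 40 629.3,151.1,20,81,15
```

```text
t 15.35 p [630.  153.1  45.4] psi 81.2 xaxis [ 0.058  0.009 -0.998] open 35.2 F [-0.5  0.7  1.4] j6 -132.0
[12.7, 0.9, -1.3, 0.1, 40.0, 12.6, 0.9, -1.2, 0.1, 40.0]
```

Emit:
arm_command(commands=[12.7,0.9,-1.3,0.1,40,12.6,1,-1.2,0,40,9,0.5,0,0,40])

```text
clock: 15.72
tool_pos: [0.6303, 0.1517, 0.0116]
orientation: [-71.6, 86.5, 9.5]
force: [0.0, 0.3, -0.2]
opening: 0.0348
```

```bash
python3 plan.py 40 629.3,151.1,9.5,81,15
```

```text
t 15.72 p [630.3 151.7  11.6] psi 81.1 xaxis [ 0.061  0.01  -0.998] open 34.8 F [ 0.   0.3 -0.2] j6 -132.0
[2.0, 1.0, -0.8, 0.1, 40.0]
```

Emit:
arm_command(commands=[2,1,-0.8,0,40,0,0,0,0,0,0,0,0,0,0,0,0,0,0,0,0,0,0,0,0])

```text
clock: 16.35
tool_pos: [0.6301, 0.1512, 0.0107]
orientation: [-71.1, 86.4, 10.0]
force: [-0.4, -0.1, -0.5]
opening: 0.0165
```

Emit:
arm_command(commands=[-15,0,0,0,0,-40,0,0,0,0,-55,0,0,0,0])

```text
clock: 16.73
tool_pos: [0.6207, 0.1487, 0.1204]
orientation: [-74.0, 86.8, 7.1]
force: [0.6, 0.8, -0.6]
opening: 0.0167
```

```bash
python3 plan.py 0 590,-120,120,97.7,62 545,-283,90,97.7,62
```

```text
t 16.73 p [620.7 148.7 120.4] psi 81.1 xaxis [ 0.055  0.007 -0.998] open 16.7 F [ 0.6  0.8 -0.6] j6 -132.0
[-1.0, -2.0, -54.0, -3.3, 0.0, -1.0, 1.0, -54.0, -3.3, 0.0, 0.0, 4.0, -54.0, -3.3, 0.0, -1.0, 7.0, -54.0, -3.3, 0.0, 0.0, 10.0, -53.0, -3.3, 0.0]
[9.0, 22.0, -52.0, 0.0, 0.0, 9.0, 23.0, -52.0, 0.0, 0.0, 8.0, 22.0, -52.0, 0.0, 0.0]
```

Emit:
arm_command(commands=[-1,-2,-54,-3.3,0,-1,1,-54,-3.3,0,0,4,-54,-3.3,0,-1,7,-54,-3.3,0,0,10,-53,-3.3,0])

```text
clock: 17.35
tool_pos: [0.5954, -0.1221, 0.1322]
orientation: [-88.8, 85.8, 9.8]
force: [0.4, -0.9, -0.4]
opening: 0.0171
```

Emit:
arm_command(commands=[9,22,-52,0,0,9,23,-52,0,0,8,22,-45,0,0,0,0,0,0,0])

```text
clock: 17.85
tool_pos: [0.5522, -0.2875, 0.1056]
orientation: [-90.3, 85.4, 8.1]
force: [-0.3, 1.2, -0.5]
opening: 0.017
```

```bash
python3 plan.py 0 544.6,-282.9,45,97.7,20
```

```text
t 17.85 p [ 552.2 -287.5  105.6] psi 98.5 xaxis [ 0.079  0.011 -0.997] open 17.0 F [-0.3  1.2 -0.5] j6 -70.0
[15.0, 2.9, 1.4, 0.2, 0.0, 15.0, 2.9, 1.4, 0.2, 0.0, 14.9, 2.9, 1.4, 0.2, 0.0, 15.0, 3.0, 1.4, 0.2, 0.0]
```

Emit:
arm_command(commands=[15,2.9,1.4,0.2,0,15,2.9,1.4,0.2,0,15,2.9,1.4,0.2,0,15,3,1.4,0.2,0,10,0,0,0,0])

```text
clock: 18.48
tool_pos: [0.5461, -0.2798, 0.0318]
orientation: [-89.7, 85.3, 8.1]
force: [1.0, 0.7, -0.0]
opening: 0.0169
```

```bash
python3 plan.py 0 544.6,-282.9,20,97.7,10
```

```text
t 18.48 p [ 546.1 -279.8   31.8] psi 97.8 xaxis [ 0.081  0.011 -0.997] open 16.9 F [ 1.   0.7 -0. ] j6 -71.0
[5.8, 1.4, -1.4, 0.1, 0.0, 5.8, 1.5, -1.5, 0.1, 0.0]
```

Emit:
arm_command(commands=[5.8,1.4,-1.5,0.1,0,5.8,1.4,-1.5,0,0])

```text
clock: 18.73
tool_pos: [0.5449, -0.2828, 0.0187]
orientation: [-89.6, 85.4, 8.2]
force: [-0.2, -1.0, 0.5]
opening: 0.0167
```

```bash
python3 plan.py 0 544.6,-282.9,17,97.7,10
```

```text
t 18.73 p [ 544.9 -282.8   18.7] psi 97.8 xaxis [ 0.08   0.012 -0.997] open 16.7 F [-0.2 -1.   0.5] j6 -70.0
[1.7, 0.4, -0.1, 0.1, 0.0]
```

Lower, release and lift. Then I test the tilt drift high up, this time with idle rows and slow downward rows.

Emit:
arm_command(commands=[1.7,0.3,0,0,0,0,0,0,0,33,0,0,0,0,33,0,0,0,0,33])

```text
clock: 19.23
tool_pos: [0.5453, -0.2834, 0.0175]
orientation: [-90.0, 85.3, 7.7]
force: [-0.1, -0.7, -0.4]
opening: 0.0286
```

Emit:
arm_command(commands=[-12,-1,0,0,33,-25,-2,0,0,33,-62,0,0,0,33,-62,0,0,0,33,-62,0,0,0,33])

```text
clock: 19.85
tool_pos: [0.5276, -0.285, 0.2432]
orientation: [-88.3, 85.7, 9.4]
force: [0.8, -0.8, 0.1]
opening: 0.0287
```

Emit:
arm_command(commands=[-62,0,0,0,33,-62,0,0,0,33,0,0,0,0,50,0,0,0,0,50])

```text
clock: 20.35
tool_pos: [0.5176, -0.2869, 0.3761]
orientation: [-92.9, 84.9, 4.9]
force: [-0.2, 0.1, -1.3]
opening: 0.0415
```

Emit:
arm_command(commands=[20,0,30,-3,50,20,0,30,-3,50,20,0,30,-3,50,20,0,30,-3,50,20,0,30,-3,50])

```text
clock: 20.98
tool_pos: [0.4879, -0.1387, 0.2686]
orientation: [-108.6, 85.1, 4.4]
force: [0.8, 0.5, 0.2]
opening: 0.0434
```

```bash
python3 plan.py 60 498.4,155.4,100,90,62; python3 - <<'E'
from h import *
s=snapshot("scene"); t=snapshot("top")
u,v=proj(s,[.54,-.25,.02])[0].astype(int); a=cv2.resize(s["frame"][v-35:v+35,u-35:u+35],(400,400),interpolation=cv2.INTER_CUBIC)
u,v=proj(t,[.54,-.25,.02])[0].astype(int); b=cv2.resize(t["frame"][v-35:v+35,u-35:u+35],(400,400),interpolation=cv2.INTER_CUBIC)
cv2.imwrite("pics/g5.png",cv2.convertScaleAbs(np.hstack([a,b]),alpha=1.2))
c=np.array([.5446,-.2829]);a=np.radians(7.7);d=np.array([np.cos(a),np.sin(a)])
for l in(-.058,.058):print("exp end top-crop px",((proj(t,[*(c+l*d),.02])[0]-[u-35,v-35])*400/70+[400,0]).round())
E
```

```text
t 20.98 p [ 487.9 -138.7  268.6] psi 113.0 xaxis [ 0.084  0.007 -0.996] open 43.4 F [0.8 0.5 0.2] j6 -74.0
[28.0, -19.0, 45.0, 3.8, 60.0, 29.0, -15.0, 46.0, 3.8, 60.0, 28.0, -12.0, 47.0, 3.8, 60.0, 29.0, -9.0, 48.0, 3.8, 60.0, 28.0, -6.0, 49.0, 3.8, 60.0]
[29.0, -3.0, 49.0, 3.8, 60.0]
exp end top-crop px [714. 354.]
exp end top-crop px [670.  38.]
```

View pics/g5.png

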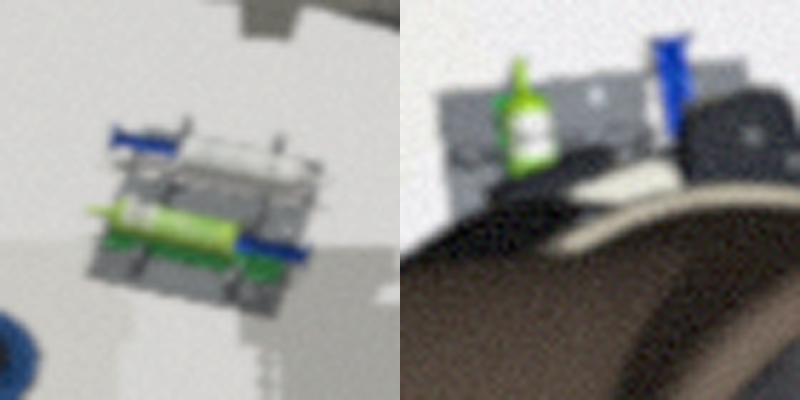

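Both syringes lie across both saddles in their channels, and the white one's plunger end is at (670,38), exactly as predicted. Now I try to walk the 5° tilt back with slow high descents, the one move that helped before.

Emit:
arm_command(commands=[-55,0,0,0,60,-55,0,0,0,60,0,0,0,0,60])

```text
clock: 21.45
tool_pos: [0.4762, -0.139, 0.3784]
orientation: [-108.6, 85.6, 4.5]
force: [0.8, 0.2, -1.3]
opening: 0.0527
```

Emit:
arm_command(commands=[20,0,0,0,60,20,0,0,0,60,20,0,0,0,60,20,0,0,0,60,20,0,0,0,60])

```text
clock: 22.08
tool_pos: [0.4835, -0.1402, 0.2751]
orientation: [-108.9, 85.7, 4.1]
force: [-0.7, -0.3, -0.4]
opening: 0.0527
```

Emit:
arm_command(commands=[20,0,0,0,60,20,0,0,0,60,20,0,0,0,60,20,0,0,0,60,20,0,0,0,60])

```text
clock: 22.7
tool_pos: [0.4885, -0.1418, 0.1683]
orientation: [-109.1, 86.1, 3.6]
force: [0.7, -0.5, -0.1]
opening: 0.0526
```

```bash
python3 - <<'E'
from h import *
for i in range(5):
    o=get_obs(); print(o["clock"],o["orientation"].round(2),o["joint_pos"].round(2),o["tool_pos"].round(4))
    snapshot("top")
E
```

```text
22.7 [-109.14   86.11    3.63] [  6.11   5.34 -27.71   0.21 -53.06 -73.46] [ 0.4885 -0.1418  0.1683]
22.75 [-108.44   86.34    4.29] [  6.11   5.51 -27.91   0.15 -52.93 -73.46] [ 0.4869 -0.1416  0.1655]
22.8 [-108.82   86.34    3.92] [  6.11   5.43 -27.79   0.17 -53.12 -73.46] [ 0.4871 -0.1417  0.1669]
22.85 [-109.24   86.22    3.54] [  6.12   5.35 -27.67   0.21 -53.19 -73.47] [ 0.488  -0.1417  0.1685]
22.9 [-109.4    86.1     3.39] [  6.12   5.29 -27.6    0.23 -53.21 -73.46] [ 0.4888 -0.1417  0.1695]
```

```bash
python3 plan.py 75 498.4,155.4,290,90,62 498.4,155.4,170,90,20; python3 - <<'E'
from h import *
print(get_obs()["joint_pos"].round(1))
E
```

```text
t 22.95 p [ 489.2 -141.6  170.2] psi 112.8 xaxis [ 0.069  0.004 -0.998] open 52.8 F [-0.1 -0.6  0.1] j6 -73.0
[-20.0, -22.0, 45.0, 3.8, 75.0, -20.0, -19.0, 46.0, 3.8, 75.0, -19.0, -16.0, 47.0, 3.8, 75.0, -20.0, -13.0, 48.0, 3.8, 75.0, -19.0, -9.0, 49.0, 3.8, 75.0]
[-20.0, -6.0, 49.0, 3.8, 75.0, 17.1, 1.2, -0.1, 0.0, 75.0, 17.2, 1.2, -0.1, 0.0, 75.0, 17.1, 1.2, -0.1, 0.0, 75.0, 17.2, 1.2, -0.1, 0.0, 75.0]
[17.1, 1.2, -0.2, 0.0, 75.0, 17.2, 1.1, -0.1, 0.0, 75.0, 17.1, 1.2, -0.2, 0.0, 75.0]
[  6.1   5.3 -27.6   0.2 -53.2 -73.5]
```

Emit:
arm_command(commands=[-20,-22,45,3.8,70,-20,-19,46,3.8,70,-19,-16,47,3.8,70,-20,-13,48,3.8,70,-19,-9,49,3.8,70])

```text
clock: 23.58
tool_pos: [0.4994, 0.1102, 0.2779]
orientation: [-88.5, 85.7, 4.3]
force: [-0.2, -0.3, -0.2]
opening: 0.0613
```

Emit:
arm_command(commands=[-20,-6,45,3.8,70,17,1,0,0,70,17,1,0,0,70,17,1,0,0,70,17,1,0,0,70])

```text
clock: 24.2
tool_pos: [0.5046, 0.1612, 0.2362]
orientation: [-80.3, 85.0, 8.9]
force: [0.0, 0.4, -0.5]
opening: 0.0612
```

Emit:
arm_command(commands=[17,1,0,0,70,17,1,0,0,70,17,1,0,0,70,17,1,0,0,70,17,1,0,0,70])

```text
clock: 24.82
tool_pos: [0.5065, 0.1588, 0.1498]
orientation: [-79.6, 84.9, 9.5]
force: [-0.1, -0.0, -0.4]
opening: 0.0612
```

```bash
python3 plan.py 70 498.4,155.4,60,90,20 498.4,155.4,30,90,15
```

```text
t 24.82 p [506.5 158.8 149.8] psi 89.1 xaxis [ 0.087  0.015 -0.996] open 61.2 F [-0.1 -0.  -0.4] j6 -134.0
[17.7, 3.2, -1.0, -0.2, 70.0, 17.7, 3.2, -1.0, -0.2, 70.0, 17.7, 3.2, -1.0, -0.2, 70.0, 17.8, 3.1, -0.9, -0.2, 70.0, 17.7, 3.2, -1.0, -0.2, 70.0]
[10.0, 0.9, -0.1, 0.0, 70.0, 10.0, 0.8, -0.2, 0.0, 70.0, 9.9, 0.9, -0.1, 0.0, 70.0]
```

Emit:
arm_command(commands=[18,3.2,-1,-0.2,70,18,3.2,-1,-0.2,70,18,3.2,-1,-0.2,70,18,3.2,-1,-0.2,70,18,3,-1,-0.2,70])

```text
clock: 25.45
tool_pos: [0.4988, 0.1521, 0.0575]
orientation: [-79.9, 84.8, 10.2]
force: [-0.1, 0.6, 0.4]
opening: 0.0613
```

Emit:
arm_command(commands=[18,1,0,0,70])

```text
clock: 25.58
tool_pos: [0.4994, 0.1517, 0.0393]
orientation: [-79.7, 84.7, 10.3]
force: [0.7, -0.0, -0.2]
opening: 0.061
```

```bash
python3 plan.py 70 499.2,155.4,14,90,12; python3 - <<'E'
from h import *
s=snapshot("scene"); t=snapshot("top")
u,v=proj(s,[.5,.155,.02])[0].astype(int); a=cv2.resize(s["frame"][v-35:v+35,u-35:u+35],(400,400),interpolation=cv2.INTER_CUBIC)
u,v=proj(t,[.5,.155,.02])[0].astype(int); b=cv2.resize(t["frame"][v-35:v+35,u-35:u+35],(400,400),interpolation=cv2.INTER_CUBIC)
cv2.imwrite("pics/g6.png",cv2.convertScaleAbs(np.hstack([a,b]),alpha=1.2))
E
```

```text
t 25.57 p [499.4 151.7  39.3] psi 90.1 xaxis [ 0.09   0.016 -0.996] open 61.0 F [ 0.7 -0.  -0.2] j6 -135.0
[8.4, 0.8, 1.1, 0.0, 70.0, 8.4, 0.8, 1.1, 0.0, 70.0, 8.4, 0.8, 1.1, 0.0, 70.0]
```

View pics/g6.png

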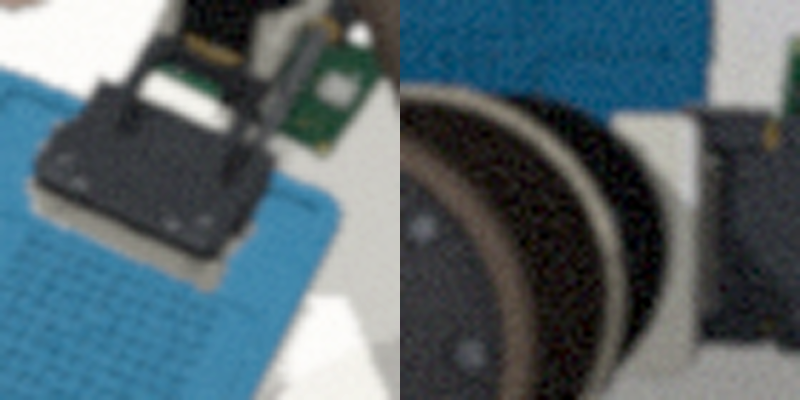

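The gripper hides the tin in both views, so this picture tells me little. The closing width will show whether I have it.

Emit:
arm_command(commands=[8.4,0.8,1.3,0,70,8.4,0.8,1.3,0,70,8.2,0.8,1.1,0,70])

```text
clock: 26.05
tool_pos: [0.4995, 0.1556, 0.0138]
orientation: [-79.7, 84.7, 10.3]
force: [-0.5, -0.7, 0.2]
opening: 0.0615
```

Emit:
arm_command(commands=[0,0,0,0,20,0,0,0,0,20,0,0,0,0,20,0,0,0,0,20])

```text
clock: 26.55
tool_pos: [0.4994, 0.1557, 0.0137]
orientation: [-79.9, 84.7, 10.1]
force: [-0.2, 0.1, -0.8]
opening: 0.0417
```

```bash
python3 plan.py 20 498.4,155.4,60,90,30
```

```text
t 26.55 p [499.4 155.7  13.7] psi 90.1 xaxis [ 0.09   0.016 -0.996] open 41.7 F [-0.2  0.1 -0.8] j6 -136.0
[-23.0, -2.0, 0.0, 0.0, 20.0, -23.0, -1.0, 0.0, 0.0, 20.0]
```

Emit:
arm_command(commands=[0,0,0,0,20,-10,0,0,0,20,-30,0,0,0,20,-50,0,0,0,20])

```text
clock: 27.05
tool_pos: [0.4891, 0.1527, 0.1033]
orientation: [-82.3, 85.1, 7.7]
force: [0.4, 0.7, -0.1]
opening: 0.0418
```

```bash
python3 plan.py 20 600,0,100,88,62 613.5,-47,80,88,62 ; python3 - <<'E'
from h import *
s=snapshot("scene"); t=snapshot("top")
u,v=proj(s,[.5,.155,.08])[0].astype(int); a=cv2.resize(s["frame"][v-45:v+45,u-45:u+45],(400,400),interpolation=cv2.INTER_CUBIC)
u,v=proj(t,[.5,.155,.02])[0].astype(int); b=cv2.resize(t["frame"][v-45:v+45,u-45:u+45],(400,400),interpolation=cv2.INTER_CUBIC)
cv2.imwrite("pics/g7.png",cv2.convertScaleAbs(np.hstack([a,b]),alpha=1.2))
E
```

```text
t 27.05 p [489.1 152.7 103.3] psi 90.0 xaxis [ 0.084  0.011 -0.996] open 41.8 F [ 0.4  0.7 -0.1] j6 -134.0
[3.0, -28.0, -38.0, 0.5, 20.0, 3.0, -28.0, -38.0, 0.5, 20.0, 2.0, -28.0, -38.0, 0.5, 20.0, 3.0, -28.0, -37.0, 0.5, 20.0, 20.0, -14.0, -47.0, 0.0, 20.0]
```

View pics/g7.png

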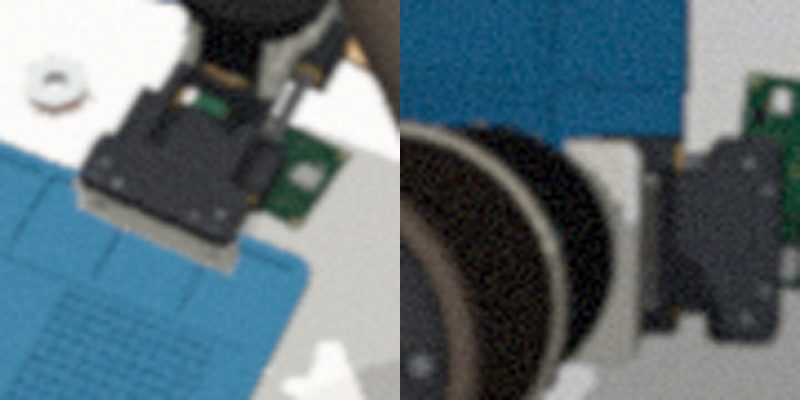

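The opening holds at 41.8 mm with the fingers lifted, against a shut command of 17.6 mm, so the tin is held. Now to the large well.

Emit:
arm_command(commands=[-5,-28,-38,0.5,20,-5,-28,-38,0.5,20,0,-28,-38,0.5,20,0,-28,-38,0.5,20,0,-14,-45,0,20])

```text
clock: 27.78
tool_pos: [0.6187, -0.0451, 0.1323]
orientation: [-75.4, 84.0, 13.1]
force: [0.6, 0.3, -0.6]
opening: 0.0417
```

Emit:
arm_command(commands=[0,0,0,0,20])

```text
clock: 27.9
tool_pos: [0.6191, -0.0479, 0.1323]
orientation: [-75.4, 84.0, 12.8]
force: [-0.8, 0.3, -0.1]
opening: 0.0423
```

```bash
python3 plan.py 20 614.5,-47,45,88,16
```

```text
t 27.9 p [619.1 -47.9 132.3] psi 88.3 xaxis [ 0.102  0.023 -0.995] open 42.3 F [-0.8  0.3 -0.1] j6 -105.0
[14.4, 2.2, -0.3, 0.1, 20.0, 14.4, 2.2, -0.3, 0.1, 20.0, 14.4, 2.2, -0.2, 0.1, 20.0, 14.4, 2.3, -0.3, 0.1, 20.0, 14.4, 2.2, -0.3, 0.1, 20.0]
[14.4, 2.3, -0.2, 0.1, 20.0]
```

Emit:
arm_command(commands=[16,2.3,-0.3,0.1,20,16,2.3,-0.3,0.1,20,16,2.3,-0.3,0,20,16,2.3,-0.3,0,20,16,2.3,-0.3,0.1,20])

```text
clock: 28.52
tool_pos: [0.6132, -0.0432, 0.0461]
orientation: [-74.6, 84.1, 13.6]
force: [-0.1, 1.1, -0.5]
opening: 0.0418
```

Emit:
arm_command(commands=[16,2,0,0,20])

```text
clock: 28.65
tool_pos: [0.6118, -0.0416, 0.0283]
orientation: [-74.5, 84.1, 13.7]
force: [-0.7, -0.3, -0.7]
opening: 0.0419
```

```bash
python3 plan.py 20 614.5,-47,15,88,12
```

```text
t 28.65 p [611.8 -41.6  28.3] psi 88.3 xaxis [ 0.099  0.024 -0.995] open 41.9 F [-0.7 -0.3 -0.7] j6 -106.0
[6.7, -0.8, -2.8, 0.2, 20.0, 6.7, -0.8, -2.9, 0.2, 20.0]
```

Emit:
arm_command(commands=[2,-2.2,-5.8,0.2,20,7,-1,0,0,20])

```text
clock: 28.9
tool_pos: [0.6143, -0.046, 0.0175]
orientation: [-74.2, 84.3, 14.0]
force: [-0.0, 0.0, -0.6]
opening: 0.0418
```

```bash
python3 plan.py 20 614.5,-47,14,88,12
```

```text
t 28.9 p [614.3 -46.   17.5] psi 88.3 xaxis [ 0.096  0.024 -0.995] open 41.8 F [-0.   0.  -0.6] j6 -106.0
[3.4, 0.1, -1.0, 0.3, 20.0]
```

Emit:
arm_command(commands=[3.8,0,-0.8,0,20,0,0,0,0,57,0,0,0,0,57,0,0,0,0,57])

```text
clock: 29.4
tool_pos: [0.6153, -0.0465, 0.014]
orientation: [-74.3, 84.2, 13.9]
force: [0.6, 0.3, 1.1]
opening: 0.0496
```

Emit:
arm_command(commands=[-10,-1,0,0,57,-20,-2,0,0,57,-60,0,0,0,57,-60,0,0,0,57])

```text
clock: 29.9
tool_pos: [0.6012, -0.0509, 0.165]
orientation: [-74.2, 84.7, 14.0]
force: [0.3, 0.6, 0.6]
opening: 0.0501
```

```bash
python3 plan.py 55 580,100,170,88,62 ; python3 plan.py 55 630,233,120,55,62
```

```text
t 29.9 p [601.2 -50.9 165. ] psi 88.3 xaxis [ 0.09   0.022 -0.996] open 50.1 F [0.3 0.6 0.6] j6 -105.0
[-1.0, 9.0, 50.0, 0.1, 55.0, -1.0, 8.0, 50.0, 0.1, 55.0, -1.0, 9.0, 50.0, 0.1, 55.0]
t 29.9 p [601.2 -50.9 165. ] psi 88.3 xaxis [ 0.09   0.022 -0.996] open 50.1 F [0.3 0.6 0.6] j6 -105.0
[11.0, -3.0, 57.0, 6.7, 55.0, 11.0, 4.0, 57.0, 6.7, 55.0, 11.0, 10.0, 56.0, 6.7, 55.0, 10.0, 16.0, 54.0, 6.7, 55.0, 11.0, 23.0, 52.0, 6.7, 55.0]
```

```bash
python3 plan.py 60 610,130,160,130,62 628,233,110,130,50; python3 - <<'E'
from h import *
s=snapshot("scene"); t=snapshot("top")
u,v=proj(s,[.612,-.08,.01])[0].astype(int); a=cv2.resize(s["frame"][v-35:v+35,u-35:u+35],(400,400),interpolation=cv2.INTER_CUBIC)
u,v=proj(s,[.65,.27,.05])[0].astype(int); b=cv2.resize(s["frame"][v-60:v+60,u-60:u+60],(400,400),interpolation=cv2.INTER_CUBIC)
cv2.imwrite("pics/g8.png",cv2.convertScaleAbs(np.hstack([a,b]),alpha=1.2))
E
```

```text
t 29.9 p [601.2 -50.9 165. ] psi 88.3 xaxis [ 0.09   0.022 -0.996] open 50.1 F [0.3 0.6 0.6] j6 -105.0
[2.0, 0.0, 36.0, -8.3, 60.0, 2.0, -6.0, 36.0, -8.3, 60.0, 2.0, -11.0, 34.0, -8.3, 60.0, 2.0, -16.0, 33.0, -8.3, 60.0, 2.0, -20.0, 30.0, -8.3, 60.0]
[18.0, -25.0, 23.0, -0.1, 60.0, 18.0, -25.0, 23.0, -0.1, 60.0, 18.0, -25.0, 24.0, -0.1, 60.0]
```

View pics/g8.png

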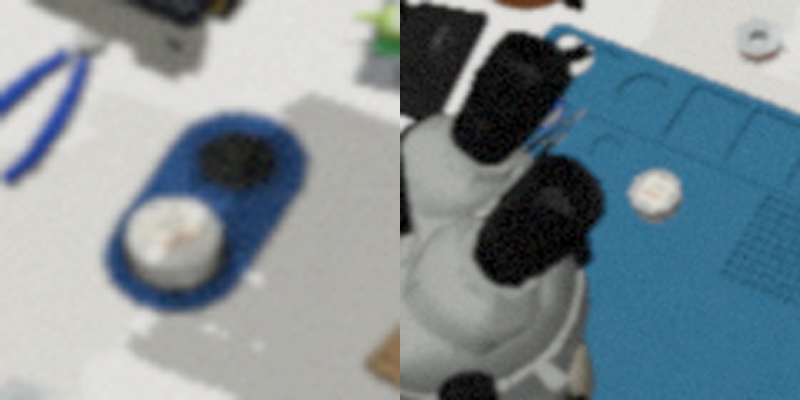

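The left half shows the white tin seated in the large well (175,243). The right half shows the grey tin clear at (655,193), with the microscope eyepieces about 100 mm further left. I approach with the jaws turned to 130°.

Emit:
arm_command(commands=[2,0,36,-8.3,60,2,-6,36,-8.3,60,2,-11,34,-8.3,60,2,-16,33,-8.3,60,2,-20,30,-8.3,60])

```text
clock: 30.62
tool_pos: [0.614, 0.1331, 0.1748]
orientation: [-117.3, 83.4, 13.4]
force: [0.0, -0.7, 0.9]
opening: 0.0527
```

Emit:
arm_command(commands=[18,-25,23,0,60,18,-25,23,0,60,18,-20,20,0,60,0,0,0,0,60])

```text
clock: 31.12
tool_pos: [0.6305, 0.2362, 0.128]
orientation: [-116.8, 83.1, 14.3]
force: [-0.3, -0.5, -0.5]
opening: 0.052
```

```bash
python3 plan.py 60 633,236,45,130,18
```

```text
t 31.12 p [630.5 236.2 128. ] psi 130.9 xaxis [ 0.117  0.03  -0.993] open 52.0 F [-0.3 -0.5 -0.5] j6 -90.0
[16.5, 1.5, 0.5, 0.2, 60.0, 16.5, 1.4, 0.6, 0.2, 60.0, 16.6, 1.5, 0.5, 0.2, 60.0, 16.5, 1.4, 0.5, 0.2, 60.0, 16.6, 1.5, 0.6, 0.2, 60.0]
```

Emit:
arm_command(commands=[16.5,1.5,0.5,0.2,60,16.5,1.5,0.5,0.2,60,16.6,1.5,0.5,0.2,60,16.5,1.5,0.5,0.2,60,16.6,1.5,0.5,0,60])

```text
clock: 31.75
tool_pos: [0.6339, 0.234, 0.0427]
orientation: [-115.3, 82.9, 14.8]
force: [0.3, 0.0, -0.0]
opening: 0.0528
```

```bash
python3 plan.py 60 633.5,236,14.5,130,12
```

```text
t 31.75 p [633.9 234.   42.7] psi 129.9 xaxis [ 0.12   0.032 -0.992] open 52.8 F [ 0.3  0.  -0. ] j6 -92.0
[9.3, 0.7, 1.1, 0.0, 60.0, 9.3, 0.7, 1.1, 0.0, 60.0, 9.4, 0.8, 1.0, 0.0, 60.0]
```

Emit:
arm_command(commands=[9.3,0.7,1.3,0,60,9.3,0.7,1.3,0,60,9.2,0.8,1,0,60])

```text
clock: 32.12
tool_pos: [0.6329, 0.236, 0.0117]
orientation: [-115.6, 83.0, 14.5]
force: [-0.2, -0.3, -0.0]
opening: 0.0527
```

Emit:
arm_command(commands=[0,0,0,0,15,0,0,0,0,15,0,0,0,0,15,0,0,0,0,15,0,0,0,0,15])

```text
clock: 32.75
tool_pos: [0.6333, 0.2364, 0.0123]
orientation: [-115.5, 82.9, 14.7]
force: [-0.7, 1.0, -0.4]
opening: 0.0335
```

Emit:
arm_command(commands=[-10,-1,0,0,15,-30,-3,0,0,15,-50,-4,0,0,15])

```text
clock: 33.12
tool_pos: [0.6264, 0.2372, 0.1015]
orientation: [-116.8, 83.3, 13.3]
force: [1.4, 1.2, -0.5]
opening: 0.034
```

```bash
python3 plan.py 15 590,50,120,130,62 612.7,-113.5,100,130,62
```

```text
t 33.12 p [626.4 237.2 101.5] psi 129.9 xaxis [ 0.113  0.027 -0.993] open 34.0 F [ 1.4  1.2 -0.5] j6 -92.0
[-7.0, 36.0, -30.0, 0.0, 15.0, -7.0, 37.0, -30.0, 0.0, 15.0, -7.0, 36.0, -30.0, 0.0, 15.0, -7.0, 37.0, -31.0, 0.0, 15.0, 6.0, 30.0, -46.0, 0.0, 15.0]
[6.0, 30.0, -46.0, 0.0, 15.0, 7.0, 30.0, -47.0, 0.0, 15.0]
```

Emit:
arm_command(commands=[-7,36,-30,0,15,-7,37,-30,0,15,-7,36,-30,0,15,-7,37,-31,0,15,6,30,-46,0,15])

```text
clock: 33.75
tool_pos: [0.6006, -0.0048, 0.1242]
orientation: [-115.5, 82.4, 15.1]
force: [0.9, -0.4, 0.1]
opening: 0.0337
```

Emit:
arm_command(commands=[6,30,-46,0,15,6,25,-40,0,15,0,0,0,0,15])

```text
clock: 34.12
tool_pos: [0.6169, -0.1117, 0.1132]
orientation: [-115.7, 82.2, 14.8]
force: [-0.7, 0.3, -0.3]
opening: 0.0335
```

```bash
python3 plan.py 15 612.5,-113.2,45,130,18
```

```text
t 34.12 p [ 616.9 -111.7  113.2] psi 130.2 xaxis [ 0.131  0.035 -0.991] open 33.5 F [-0.7  0.3 -0.3] j6 -55.0
[16.7, 3.2, 1.4, 0.0, 15.0, 16.8, 3.1, 1.4, 0.0, 15.0, 16.7, 3.2, 1.4, 0.0, 15.0, 16.8, 3.1, 1.4, 0.0, 15.0]
```

Emit:
arm_command(commands=[16.7,3.2,1.4,0,15,16.8,3.2,1.4,0,15,16.7,3.2,1.4,0,15,16.8,3.2,1.4,0,15,12,1.5,0,0,15])

```text
clock: 34.75
tool_pos: [0.6122, -0.1096, 0.0304]
orientation: [-115.4, 82.1, 15.2]
force: [0.3, 0.1, -0.4]
opening: 0.0337
```

```bash
python3 plan.py 15 612.5,-113.2,20,130,18
```

```text
t 34.75 p [ 612.2 -109.6   30.4] psi 130.4 xaxis [ 0.133  0.036 -0.99 ] open 33.7 F [ 0.3  0.1 -0.4] j6 -55.0
[10.2, 3.4, -2.3, 0.4, 15.0]
```

Emit:
arm_command(commands=[4,3,-2.5,0.2,15,6,0.8,0,0,15])

```text
clock: 35.0
tool_pos: [0.6122, -0.1127, 0.0191]
orientation: [-115.2, 82.1, 15.3]
force: [0.1, -0.5, -0.6]
opening: 0.0337
```

```bash
python3 plan.py 15 612.5,-113.2,14.5,130,18
```

```text
t 35.0 p [ 612.2 -112.7   19.1] psi 130.3 xaxis [ 0.132  0.036 -0.991] open 33.7 F [ 0.1 -0.5 -0.6] j6 -55.0
[4.6, 0.6, -0.3, 0.3, 15.0]
```

Emit:
arm_command(commands=[5.3,0.8,-0.3,0,15,0,0,0,0,52,0,0,0,0,52,0,0,0,0,52])

```text
clock: 35.5
tool_pos: [0.6133, -0.1134, 0.0143]
orientation: [-115.4, 82.0, 15.1]
force: [0.2, 0.2, 0.2]
opening: 0.0452
```

Emit:
arm_command(commands=[-15,-2,0,0,52,-30,-4,0,0,52,-60,0,0,0,52])

```text
clock: 35.88
tool_pos: [0.6012, -0.1134, 0.1191]
orientation: [-114.8, 82.5, 15.7]
force: [0.8, 0.7, 0.3]
opening: 0.0456
```

```bash
python3 plan.py 60 590,74,150,104,62 632,74,120,104,50
```

```text
t 35.88 p [ 601.2 -113.4  119.1] psi 130.3 xaxis [ 0.126  0.036 -0.991] open 45.6 F [0.8 0.7 0.3] j6 -55.0
[-6.0, -29.0, 37.0, 6.6, 60.0, -6.0, -25.0, 40.0, 6.6, 60.0, -7.0, -20.0, 43.0, 6.6, 60.0, -6.0, -15.0, 45.0, 6.6, 60.0, 17.3, -18.0, -5.4, -0.1, 60.0]
[17.4, -18.0, -5.4, -0.1, 60.0]
```

Emit:
arm_command(commands=[-6,-29,37,6.6,60,-6,-25,40,6.6,60,-7,-20,43,6.6,60,-6,-15,45,6.6,60,17,-15,-5,0,60])

```text
clock: 36.5
tool_pos: [0.6132, 0.0794, 0.152]
orientation: [-87.9, 81.2, 15.2]
force: [0.0, -0.1, -0.8]
opening: 0.0526
```

Emit:
arm_command(commands=[17,-12,-5,0,60,0,0,0,0,60])

```text
clock: 36.75
tool_pos: [0.6293, 0.0782, 0.1371]
orientation: [-87.9, 81.2, 15.3]
force: [-1.0, -0.5, -0.1]
opening: 0.0527
```

```bash
python3 plan.py 60 633,73.7,35,104,18;  python3 - <<'E'
from h import *
s=snapshot("scene"); t=snapshot("top")
u,v=proj(s,[.612,-.08,.01])[0].astype(int); a=cv2.resize(s["frame"][v-35:v+35,u-35:u+35],(400,400),interpolation=cv2.INTER_CUBIC)
u,v=proj(t,[.612,-.08,.01])[0].astype(int); b=cv2.resize(t["frame"][v-45:v+45,u-45:u+45],(400,400),interpolation=cv2.INTER_CUBIC)
cv2.imwrite("pics/g9.png",cv2.convertScaleAbs(np.hstack([a,b]),alpha=1.2))
E
```

```text
t 36.75 p [629.3  78.2 137.1] psi 103.2 xaxis [ 0.148  0.04  -0.988] open 52.7 F [-1.  -0.5 -0.1] j6 -104.0
[16.9, 2.2, -1.0, -0.1, 60.0, 16.9, 2.2, -1.0, -0.1, 60.0, 16.9, 2.2, -0.9, -0.1, 60.0, 16.8, 2.2, -0.9, -0.1, 60.0, 16.9, 2.1, -1.0, -0.1, 60.0]
[16.8, 2.2, -0.9, -0.1, 60.0]
```

View pics/g9.png

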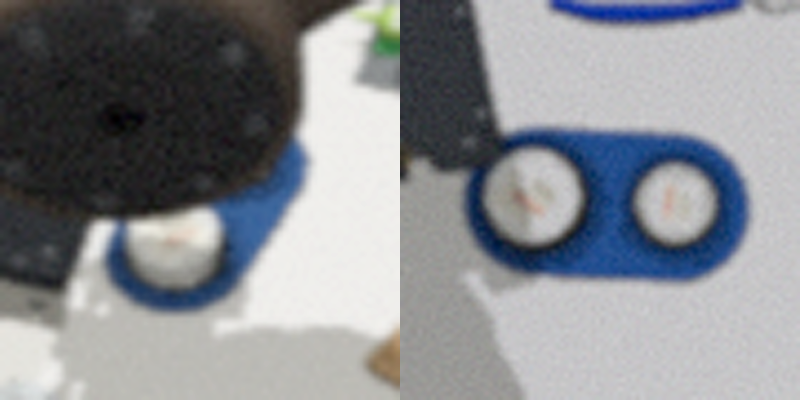

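Both tins sit centred in their wells, at (533,197) and (676,203) in the right half. Next is the reel.

Emit:
arm_command(commands=[17,2.2,-1,0,60,17,2.2,-1,0,60,17,2.2,-1,0,60,17,2.2,-1,0,60,17,2.2,-1,-0.3,60])

```text
clock: 37.48
tool_pos: [0.6315, 0.0714, 0.0496]
orientation: [-88.0, 81.0, 15.3]
force: [-0.0, 0.1, 0.5]
opening: 0.0524
```

Emit:
arm_command(commands=[16,2.5,-0.5,0,60])

```text
clock: 37.6
tool_pos: [0.6309, 0.0702, 0.0322]
orientation: [-88.0, 81.1, 15.3]
force: [-0.5, -0.5, 0.2]
opening: 0.0526
```

```bash
python3 plan.py 60 633.2,73.7,6,104,15
```

```text
t 37.6 p [630.9  70.2  32.2] psi 103.3 xaxis [ 0.15   0.041 -0.988] open 52.6 F [-0.5 -0.5  0.2] j6 -104.0
[13.2, 0.5, 1.4, -0.4, 60.0, 13.1, 0.6, 1.3, -0.4, 60.0]
```

Emit:
arm_command(commands=[13,0.5,1.8,0,60,12,0.6,1.6,0,60])

```text
clock: 37.85
tool_pos: [0.632, 0.0734, 0.0052]
orientation: [-88.0, 81.1, 15.2]
force: [-0.4, -0.3, -0.5]
opening: 0.0526
```

```bash
python3 plan.py 60 633.2,73.7,6,104,15
```

```text
t 37.85 p [632.   73.4   5.2] psi 103.2 xaxis [ 0.149  0.04  -0.988] open 52.6 F [-0.4 -0.3 -0.5] j6 -105.0
[-0.6, -1.3, 0.0, -0.8, 60.0]
```

Emit:
arm_command(commands=[0,0,0,0,15,0,0,0,0,15,0,0,0,0,15,0,0,0,0,15,0,0,0,0,15])

```text
clock: 38.48
tool_pos: [0.6324, 0.0737, 0.0057]
orientation: [-88.0, 81.1, 15.2]
force: [-0.6, 0.8, -0.6]
opening: 0.0344
```

Emit:
arm_command(commands=[-10,-1.5,0,0,15,-30,-4,0,0,15,-50,-7,0,0,15])

```text
clock: 38.85
tool_pos: [0.6284, 0.0718, 0.0959]
orientation: [-88.3, 81.5, 14.8]
force: [0.7, -0.8, -0.5]
opening: 0.0344
```

```bash
python3 plan.py 15 449,-58,100,104,62
```

```text
t 38.85 p [628.4  71.8  95.9] psi 103.2 xaxis [ 0.142  0.038 -0.989] open 34.4 F [ 0.7 -0.8 -0.5] j6 -104.0
[-9.0, 50.0, -21.0, -0.2, 15.0, -9.0, 51.0, -21.0, -0.2, 15.0, -8.0, 50.0, -21.0, -0.2, 15.0, -9.0, 51.0, -21.0, -0.2, 15.0]
```

Emit:
arm_command(commands=[-9,50,-21,-0.2,15,-9,51,-21,-0.2,15,-8,50,-21,-0.2,15,-9,46,-19,-0.2,15,0,0,0,0,15])

```text
clock: 39.48
tool_pos: [0.452, -0.0564, 0.1084]
orientation: [-88.9, 80.7, 15.3]
force: [1.0, 0.0, 0.0]
opening: 0.0344
```

```bash
python3 plan.py 15 449,-58,40,104,20
```

```text
t 39.48 p [452.  -56.4 108.4] psi 104.1 xaxis [ 0.156  0.043 -0.987] open 34.4 F [1. 0. 0.] j6 -95.0
[16.7, 3.6, -0.3, 0.0, 15.0, 16.7, 3.6, -0.2, 0.0, 15.0, 16.8, 3.5, -0.3, 0.0, 15.0, 16.7, 3.6, -0.2, 0.0, 15.0]
```

Emit:
arm_command(commands=[16.7,3.6,-0.3,0,15,16.7,3.6,-0.3,0,15,16.7,3.6,-0.3,0,15,16.7,3.6,-0.3,0,15,15,2.3,0,0,15])

```text
clock: 40.1
tool_pos: [0.455, -0.0564, 0.0288]
orientation: [-89.0, 79.9, 15.2]
force: [-0.1, 1.1, -0.4]
opening: 0.0342
```

```bash
python3 plan.py 15 449,-58,12,104,20
```

```text
t 40.1 p [455.  -56.4  28.8] psi 104.2 xaxis [ 0.169  0.046 -0.985] open 34.2 F [-0.1  1.1 -0.4] j6 -95.0
[15.5, 9.1, -0.1, 0.2, 15.0]
```

Emit:
arm_command(commands=[9,6.5,0,0,15,8,1.5,0,0,15])

```text
clock: 40.35
tool_pos: [0.4509, -0.0572, 0.0104]
orientation: [-89.0, 79.9, 15.2]
force: [-0.6, -0.2, -0.5]
opening: 0.034
```

```bash
python3 plan.py 15 449,-58,11,104,20
```

```text
t 40.35 p [450.9 -57.2  10.4] psi 104.2 xaxis [ 0.169  0.046 -0.984] open 34.0 F [-0.6 -0.2 -0.5] j6 -96.0
[-1.0, 1.9, -0.3, 0.2, 15.0]
```

At floor height with no contact force. Release, lift and move clear to one side for a final look.

Emit:
arm_command(commands=[0,0,0,0,52,0,0,0,0,52,0,0,0,0,52,0,0,0,0,52])

```text
clock: 40.85
tool_pos: [0.452, -0.0568, 0.0113]
orientation: [-89.0, 79.8, 15.2]
force: [-0.6, 0.1, 0.1]
opening: 0.0454
```

Emit:
arm_command(commands=[-10,-1.5,0,0,52,-25,-4,0,0,52,-60,-8,0,0,52,-60,0,0,0,52,-60,0,0,0,52])

```text
clock: 41.48
tool_pos: [0.4249, -0.0644, 0.2307]
orientation: [-89.1, 80.3, 15.2]
force: [1.2, 0.6, -0.2]
opening: 0.0458
```

Emit:
arm_command(commands=[-10,0,55,0,52,-10,0,55,0,52,-10,0,55,0,52,-10,0,55,0,52,-10,0,55,0,52])

```text
clock: 42.1
tool_pos: [0.3489, 0.2007, 0.2941]
orientation: [-86.5, 79.2, 16.9]
force: [1.0, 0.8, 0.5]
opening: 0.0455
```

```bash
python3 - <<'E'
from h import *
s=snapshot("scene"); t=snapshot("top")
b=cv2.resize(t["frame"][120:285,190:420],None,fx=3.4,fy=3.4,interpolation=cv2.INTER_CUBIC)
cv2.imwrite("pics/f1.png",cv2.convertScaleAbs(b,alpha=1.2))
cv2.imwrite("pics/f2.png",cv2.resize(s["frame"],None,fx=1.56,fy=1.56,interpolation=cv2.INTER_CUBIC))
E
```

View pics/f1.png

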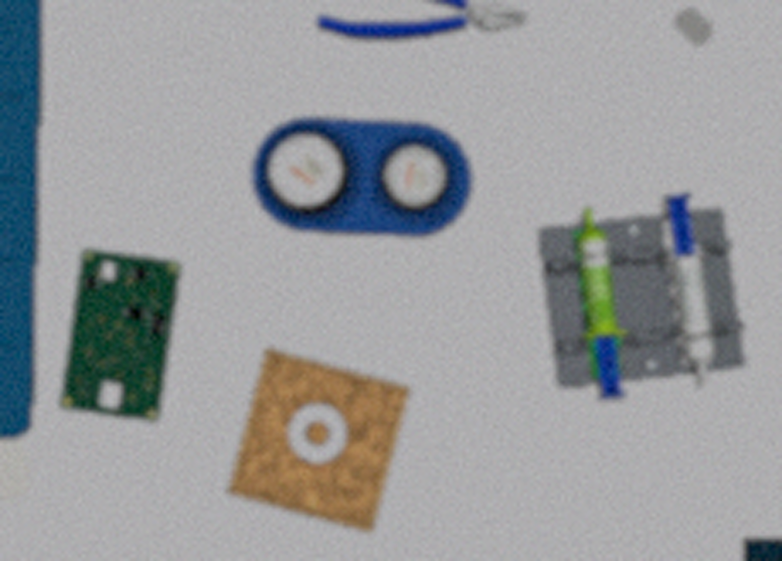

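View pics/f2.png

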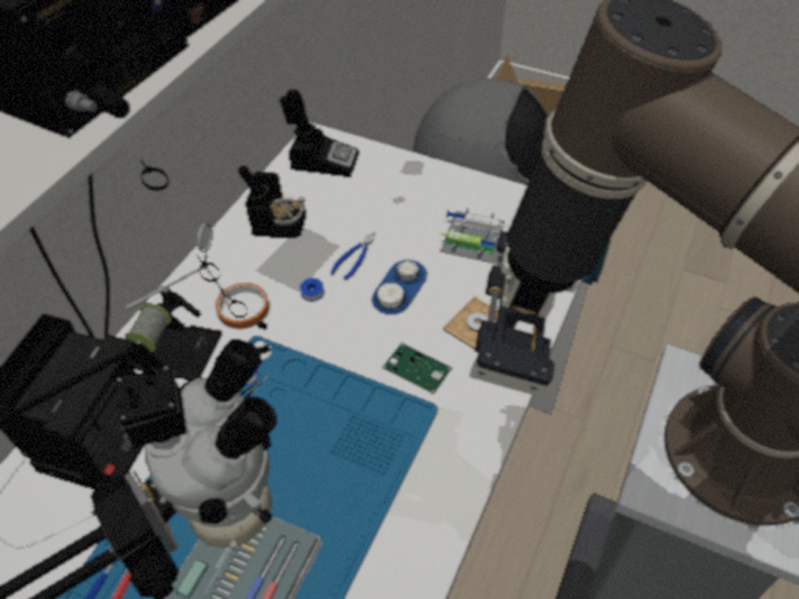

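The top crop shows everything in place:
- The syringes lie along their strips, centred at (600,303) and (690,290).
- The tins are centred in their wells at (306,172) and (415,176).
- The reel lies flat in the tray at (317,433).

The board and cutter look unmoved and the robot is clear.

```bash
python3 -c "
from plant import *
print(close_job())"
```

```text
the job is handed in; nothing more can be done
None
```

All five consumables are put away in the order asked, and the job is handed in. The clock read about 42 s of the 112 s allowed.

**Last pictures:**
- Both syringes lie along their own strips across both saddles, with ends about 1–2 mm or less from the predicted positions.
- The white tin is centred in the large well, and the grey tin in the small one.
- The reel lies flat in the middle of the tray.
- The board and cutter look unmoved by eye, and the arm is clear of everything.
- I judged seating from the pictures and tool heights only; there is no direct height measurement.

**What disagreed:**
- The tool's tilt drifted from 0 to about 10° over the job. My attempts to walk it back did not last, so I grasped across the tilt (about 3° along the jaws for the grey tin). The grey tin was let go about 2–3 mm above its floor.
- The opening read about 2 mm under the stated width on the tins and reel (41.8, 34.0 and 34.4 mm against 44, 36 and 36), but every grip held.
- Reported outside forces stayed within about 3 N.

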